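# Show the odd wheel to the desk camera

## Task

The model aeroplane lying upside down in its stand has one odd wheel: the smaller one with the plain disc hub, on either the left or the right axle; the axle nuts are already off. Draw the odd wheel off its axle without shifting the model, its other wheel or the things on the table, and hold it up 12 cm in front of the desk camera's lens, in the middle of the view and square on, so that the flat of the hub looks straight along the camera's line of sight, however the camera is turned and tilted. Do not touch the camera, and finish still holding the wheel there, steady in the air.

Things in the scene. Friction and masses are not known exactly. Their poses are not given: they have to be found in the camera images.
- disc_wheel: the odd wheel, to be shown: 60 mm in diameter, 22 mm wide, about 30 g; black foam tyre with flat sides (from radius 14 mm outwards); plain white disc hub, slightly sunk; bore 8 mm. Loose on the left or right axle, where it can spin and rock a few degrees. Origin: middle of the wheel, at the start about 1.5 mm below the axle's centre line. y axis: along the bore, the wheel's axis; both faces alike
- spoke_wheel: the other wheel, to stay on its axle: 74 mm in diameter, 24 mm wide, black foam tyre, white hub with five open spokes, bore 8 mm, loose on the other axle. Origin in its middle, y axis along the bore
- model: white foam aeroplane body with blue side stripes, no wings or tail, loose and upside down between the padded cheeks of a plywood stand; 0.65 kg, 74 mm wide, 630 mm long. Origin: cabin roof (its lowest face), under the undercarriage, 45 mm above the table. x towards the tail (nose towards the robot), y along the axles, z up. Belly at z = 90 mm; 5 mm wire legs rise from it to the axles at z = 160 mm
- axle_left (a point): free end of the axle on the +y side of the model, at (0, 137, 160) mm in its frame. The axle is a straight level 5 mm wire along the model's y, from 94 to 137 mm; the wheel's middle is at 117 mm, an 11 mm brass collar inboard of it, nothing outboard: it slides off outwards and is free when its middle is 148 mm out. Over 50 mm free beside both tyres, above axle height
- axle_right (a point): free end of the axle on the -y side of the model, at (0, -137, 160) mm in its frame; mirror image of the left one
- lens (a point): middle of the desk camera's lens glass (25 mm barrel), in the front of a black head 90 mm wide, 30 high, 26 deep, about 230 mm above the table. The head is tilted down 0 to 0.35 rad on a stiff hinge. x axis: the line of sight, out of the lens (the view's middle 12 cm away is x = 0.12, y = 0, z = 0 in this frame); y level, along the head's width; z the head's own up
- camera_stand: the desk camera's fixed stand, not to be touched: round foot of 100 mm diameter, 12 mm mast, and the head on it. Origin under the middle of the foot; the head's hinge is 230 mm above it, the lens 18 mm ahead of the hinge
- glue_bottle: bystander: black glue bottle with a white cap, upright on the table, 32 mm in diameter, 75 mm high, 40 g. Origin under its middle
- tape_roll: bystander: roll of black tape lying flat, 90 mm outside, 60 mm inside diameter, 19 mm high. Origin under its middle
- pliers: bystander: small pliers with red grips lying flat, 150 mm long along their x axis (jaws to +x), 55 mm wide, 11 mm high. Origin about the middle, on the table
There are look-alikes about, which are no part of the job. Leave any green, pink or yellow look-alike of the disc_wheel alone.

How it is judged:
By the outcome, as a careful person would: the job done as asked, in the order asked, and still so for the second after the job is handed in, while the arm keeps its last pose, push and grip.
It also fails if it takes over 37 s, if anything falls off the work surface, if the arm or the gripper's body presses on something with over 40 N, if the wrist force passes 120 N, or if a joint passes its speed limit or range.

## Robot

A 6-joint arm with a two-finger parallel gripper is mounted at the origin on the work surface. World frame = base frame: x ahead of the robot, y to its left, z up, the work surface at z = 0. Lengths are in m, angles in rad, forces in N, time in s.
With the tool pointing down it reaches from about 0.35 to 0.8 m from the base axis. Payload 7.3 kg.
Tool frame: the origin (TCP) lies at the very end of the fingers, on their centre line; the grasp point (between the pads) lies 19 mm behind it; z points along the fingers, y is the line along which they close (so a half turn about z gives the same grasp; the last joint's range is limited). The gripper opens to 85 mm and grips with 20 to 120 N. Pads are 22 mm wide; open, the fingers measure 114 mm over their backs; the gripper's body (76 mm by 85 mm) begins 54 mm behind the grasp point. The pads swing forward as they close: fully open they stand 13 mm farther back than shut.
Start: joints at [-1.428, 0.342, 1.524, -0, 1.275, -0.146], TCP at [0.15, -0.503, 0.231] pointing down, gripper open.
Joint ranges: [-2.53, 2.53], [-0.77, 2.02], [0.04, 2.7], [-1, 4.14], [0.28, 2.66], [-3.11, 3.11]. Speed limits (rad/s): [2.57, 2.57, 3.14, 3.14, 3.14, 3.14].

## Interface

Orientations are given as [roll, pitch, yaw] about the fixed x, y, z axes, in that order (R = Rz(yaw) Ry(pitch) Rx(roll)).
In Python, from plant import arm gives the robot as it stands.
- The arm moves only by the tool shift_gripper, called after ">>>" by a JSON object that holds its "op" and its "data". Schema: {"type":"object","properties":{"steps":{"type":"array","items":{"type":"object","properties":{"trans":{"type":"array","items":{"type":"number"},"minItems":3,"maxItems":3},"rotvec":{"type":"array","items":{"type":"number"},"minItems":3,"maxItems":3},"finger_gap":{"type":"number"}},"additionalProperties":false,"required":["finger_gap"]},"minItems":1,"maxItems":20},"only":{"type":"string"},"quiet":{"type":"boolean"},"lines":{"type":"string"}},"required":["steps"],"additionalProperties":false}. steps is a list of rows, 1 to 20 of them, each an object with the fields trans (a list: dx, dy, dz in units of 50 mm), rotvec (a list: a rotation vector rx, ry, rz in units of 0.25 rad), finger_gap (the finger opening in m); a field left out counts as zero (the opening has to be given); each row shifts and turns the commanded pose from where the row before left it, along the tool's axes as they then stand; what a row does not reach is not made up. A row lasts 1/12 s, in which the tool goes at most 0.0417 m and 0.125 rad, less where a joint would pass 70% of its speed; a pose out of reach is approached as far as the arm can. The fingers move at their own pace and stop on an object; the grip force is fixed at half the most. Time passes only in rows, so rows that do not move let the fingers close. The tool returns the time, the measured TCP pose, the force, the opening and the grip force at its end. only (a regular expression) keeps the lines of the reply that match it, lines (a string "A,B") keeps lines A to B, and quiet returns only ok. Input that does not fit is refused with a message, and nothing moves.
- arm.get_obs(): the state, without advancing time (a new reading comes with each control period).
- arm.camera(name): name is "scene" or "top" or "wrist"; returns the picture (400x640x3 uint8, blue, green, red); there is no depth.
- arm.camera_info(name): a dict with "fx", "fy", "cx", "cy" (pixels), "pose" (4x4, takes a point from camera to world coordinates); the wrist camera has in their place "T_tool_cam" (4x4, takes a point from camera to tool coordinates, whose origin is the TCP and whose axes are the flange's). Camera axes: x right, y up, looking along -z (the intrinsics and any distortion apply to the point x, -y, -z); pixel columns grow to the right and rows downward; lengths in m; the calibration is good to about 2 mm. A picture is of the moment at which its call begins: read the wrist's pose just before it. camera_info takes no time and is no camera call.
- arm.hand_in(): hands the job in; it is judged then, once.
Trained networks look in the newest picture that a camera, given by its name, has taken for a name from the list of things; names that differ only in an ending like _2 or _b are one class to them, and where a whole thing is asked for, a point or a joint stands for the part that bears it (a point fixed in the world has none). Each returns a list of dicts, best first, with "confidence" (0 to 1); they miss things now and then, are a little off and sometimes report something else, mostly with a low value. They report only what shows in the picture. A call takes as long as a camera call. They do not tell look-alikes from the thing itself.
- arm.trace(thing, camera): "pixels" (400x640 bool, what is visible of it) and "extent" ([left, top, right, bottom] in pixels, round what is visible of it).
The state is a dict: "clock": time; "joints": joint angles; "joint_vel": joint speeds; "effort": joint torques, N m; "ee_pos": TCP position; "ee_rot": TCP orientation; "force": force on the tool from outside, world axes, zero at the start; "ft_torque": the same for the moment, N m; "opening": finger opening in m; "grasp_force": force on a finger pad.
Only numpy, scipy, OpenCV 4.12 (cv2) and the standard library are available. Lean on these libraries where they do the work, as an engineer would, in place of code of your own. Each camera call takes 0.05 s, during which the arm holds its last target. There are 200 camera calls.

## Working session

There is one attempt and no reset: what is moved stays moved. The work goes in short steps, Python scripts to look and compute and a tool call to move; the robot and the scene stay as the last step left them, time stands still between calls to the robot, and variables do not carry over. Pictures are saved under pics/ and viewed, at most 10 in all, crops included, and the job is handed in when it is done.

```bash
ls; mkdir -p pics
```

Create h.py:
```python
import numpy as np, cv2
from plant import arm
from scipy.spatial.transform import Rotation as R
```

Run:
```python
from h import *
o=arm.get_obs(); print(o)
for c in ("scene","top","wrist"):
    print(c,arm.camera_info(c))
a=arm.camera("scene");b=arm.camera("top")
cv2.imwrite("pics/a.png",a); cv2.imwrite("pics/b.png",b)
for c in ("scene","top"):
    for t in ("disc_wheel","spoke_wheel","model","lens","camera_stand","glue_bottle","tape_roll","pliers"):
        print(c,t,[(round(d["confidence"],2),[int(v) for v in d["extent"]]) for d in arm.trace(t,c)])
```

```text
pics
{'clock': 0.0, 'joints': array([-1.42798972e+00,  3.42741830e-01,  1.52504968e+00,  1.43248590e-05,
        1.27538595e+00, -1.45979350e-01]), 'joint_vel': array([-0.00160973,  0.00030444,  0.00020707, -0.0015956 , -0.00121113,
        0.0004056 ]), 'effort': array([ 3.78446884e-04, -4.33679795e+01, -2.46012551e+01, -2.38554585e-04,
        7.68893195e-03,  1.94085226e-05]), 'ee_pos': array([ 0.14949082, -0.50283806,  0.23060464]), 'ee_rot': array([-3.14002670e+00, -2.44079881e-04,  2.88781584e-01]), 'force': array([ 0.6150518 , -0.52249848,  0.63620873]), 'ft_torque': array([ 0.04149908,  0.05254037, -0.00134164]), 'grasp_force': 0.0, 'opening': 0.08520078479250716}
scene {'fx': 491.09276784630885, 'fy': 491.09276784630885, 'cx': 321.9164157449617, 'cy': 198.5873351982639, 'pose': array([[ 0.01393058, -0.57141233,  0.82054488,  1.50263679],
       [ 0.99987813,  0.0137441 , -0.00740402, -0.02621326],
       [-0.0070469 ,  0.82054802,  0.57153415,  0.83372101],
       [ 0.        ,  0.        ,  0.        ,  1.        ]])}
top {'fx': 414.2655069494455, 'fy': 414.2655069494455, '
[... 1009 characters left out ...]
70, 160, 468, 345])]
scene lens [(0.87, [144, 178, 165, 210])]
scene camera_stand [(0.8, [147, 179, 191, 282])]
scene glue_bottle [(0.82, [272, 245, 283, 273])]
scene tape_roll [(0.74, [194, 207, 230, 230])]
scene pliers [(0.61, [261, 216, 313, 233])]
top disc_wheel [(0.73, [289, 229, 303, 243]), (0.66, [303, 150, 319, 170]), (0.61, [284, 175, 302, 192]), (0.49, [304, 202, 319, 217]), (0.43, [276, 197, 286, 219])]
top spoke_wheel [(0.86, [191, 205, 203, 232]), (0.31, [408, 154, 453, 198])]
top model [(0.68, [199, 86, 290, 286])]
top lens []
top camera_stand [(0.63, [406, 157, 454, 196])]
top glue_bottle []
top tape_roll [(0.57, [392, 231, 418, 258])]
top pliers [(0.62, [322, 225, 362, 242])]
```

Run:
```python
import cv2
a=cv2.imread("pics/a.png");b=cv2.imread("pics/b.png")
cv2.imwrite("pics/a2.png",cv2.resize(a[130:350,120:500],None,fx=2.1,fy=2.1,interpolation=cv2.INTER_CUBIC))
cv2.imwrite("pics/b2.png",cv2.resize(b[70:300,170:470],None,fx=2.6,fy=2.6,interpolation=cv2.INTER_CUBIC))
```

```text
(no output)
```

View pics/a2.png

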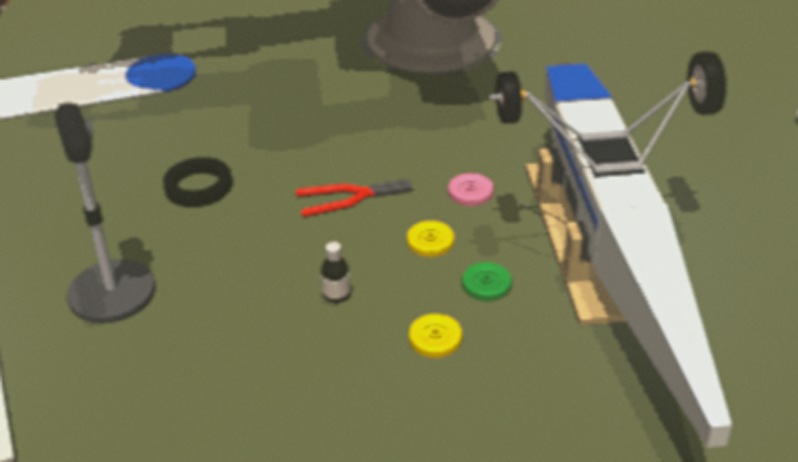

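View pics/b2.png

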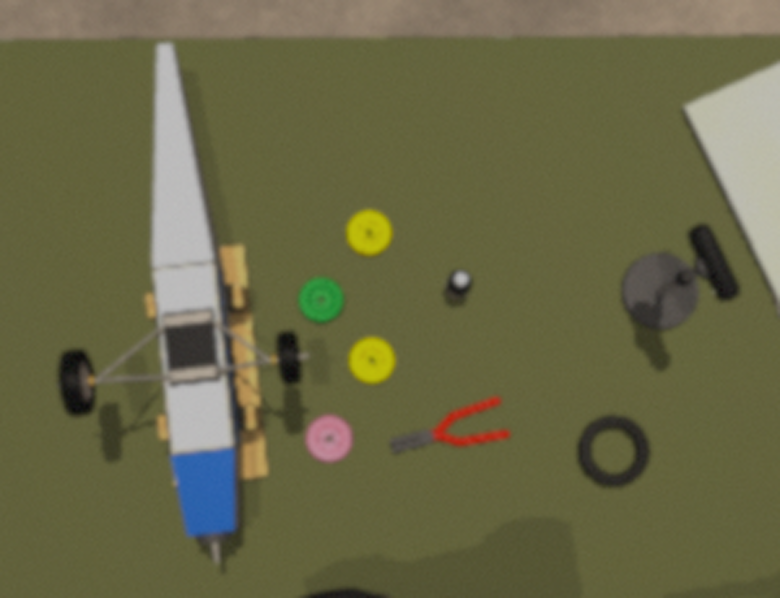

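Black disc-wheel candidates: scene (360,177) / top (281,208), the small black wheel on the model's right (-y) axle. The pink, green and yellow ones lying on the table are decoys, and the big wheel (455,170) is the spoked one. Next I triangulate and view an enlarged crop together with the wrist view.

Add to h.py:
```python
def ray(c,u,v,info=None,pose=None):
    i=info or arm.camera_info(c)
    P=i["pose"] if pose is None else pose
    d=P[:3,:3]@np.array([(u-i["cx"])/i["fx"],-(v-i["cy"])/i["fy"],-1.])
    return P[:3,3],d/np.linalg.norm(d)
def tri(*rays):
    A=0;b=0
    for p,d in rays:
        M=np.eye(3)-np.outer(d,d);A=A+M;b=b+M@p
    x=np.linalg.solve(A,b)
    return x,[round(float(np.linalg.norm((np.eye(3)-np.outer(d,d))@(x-p)))*1000,1) for p,d in rays]
def plane(r,z): p,d=r; return p+d*(z-p[2])/d[2]
def toolpose():
    o=arm.get_obs();T=np.eye(4);T[:3,:3]=R.from_euler('xyz',o["ee_rot"]).as_matrix();T[:3,3]=o["ee_pos"];return T
def wpose(): return toolpose()@arm.camera_info("wrist")["T_tool_cam"]
def proj(c,X,pose=None):
    i=arm.camera_info(c);P=i["pose"] if pose is None else pose
    q=np.linalg.inv(P)@np.append(X,1);return i["cx"]-i["fx"]*q[0]/q[2], i["cy"]+i["fy"]*q[1]/q[2]
def mid(d): 
    e=d["extent"];return (e[0]+e[2])/2,(e[1]+e[3])/2
```

Run:
```python
from h import *
a=arm.camera("scene");arm.camera("top");w=arm.camera("wrist")
cv2.imwrite("pics/w1.png",w)
cv2.imwrite("pics/aw.png",np.hstack([cv2.resize(a[150:210,340:400],(400,400),interpolation=cv2.INTER_CUBIC),cv2.resize(a[150:210,420:480],(400,400),interpolation=cv2.INTER_CUBIC)]))
S=[d for d in arm.trace("disc_wheel","scene") if abs(mid(d)[0]-360)<6 and mid(d)[1]<200][0]
T=[d for d in arm.trace("disc_wheel","top") if abs(mid(d)[0]-281)<5]
print("disc",S["extent"],[d["extent"] for d in T])
if T: print(tri(ray("scene",*mid(S)),ray("top",*mid(T[0]))))
S=arm.trace("spoke_wheel","scene")[0];T=arm.trace("spoke_wheel","top")[0]
print("spoke",tri(ray("scene",*mid(S)),ray("top",*mid(T))))
L=arm.trace("lens","scene")
print("head",[d["extent"] for d in L],tri(ray("scene",155,193),ray("top",444,171)))
print("headends top z.23",[plane(ray("top",*q),.23) for q in ((440,160),(450,182))])
print("foot",plane(ray("top",423,181),.005), plane(ray("scene",173,268),.005))
print("bottle",plane(ray("scene",278,272),0),"tape",plane(ray("top",405,244),.01))
print(wpose().round(3))
print([(d["extent"],d["confidence"]) for t in("lens","camera_stand") for d in arm.trace(t,"wrist")])
```

```text
disc [355.7, 162.4, 368.0, 192.2] [[275.1, 199.0, 286.3, 218.8]]
(array([0.50125716, 0.07972224, 0.19727078]), [0.0, 0.0])
spoke (array([0.47469443, 0.31572958, 0.19657944]), [1.9, 1.9])
head [[146.1, 180.3, 166.1, 208.2]] (array([ 0.60271086, -0.38626008,  0.22817171]), [0.5, 0.5])
headends top z.23 [array([ 0.63425764, -0.37601914,  0.23      ]), array([ 0.57090574, -0.40209336,  0.23      ])]
foot [ 0.60505969 -0.38520314  0.005     ] [ 0.60302638 -0.38622057  0.005     ]
bottle [ 6.17461123e-01 -1.27266642e-01  1.11022302e-16] tape [ 0.39404846 -0.31695169  0.01      ]
[[ 0.285  0.924  0.254  0.214]
 [-0.959  0.275  0.075 -0.483]
 [-0.001 -0.264  0.964  0.373]
 [ 0.     0.     0.     1.   ]]
[]
```

View pics/aw.png

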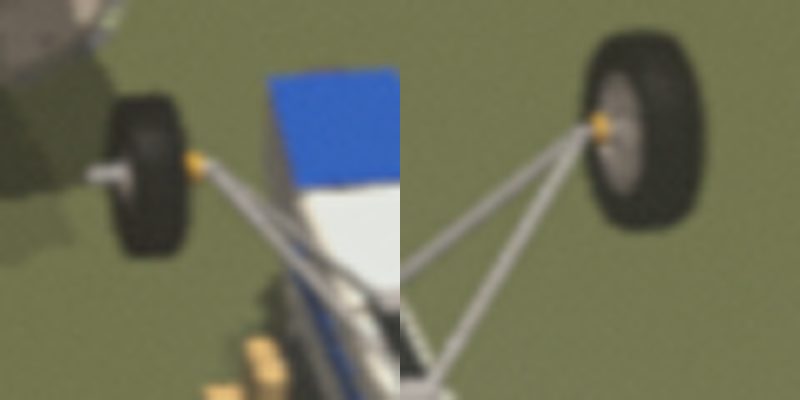

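View pics/w1.png

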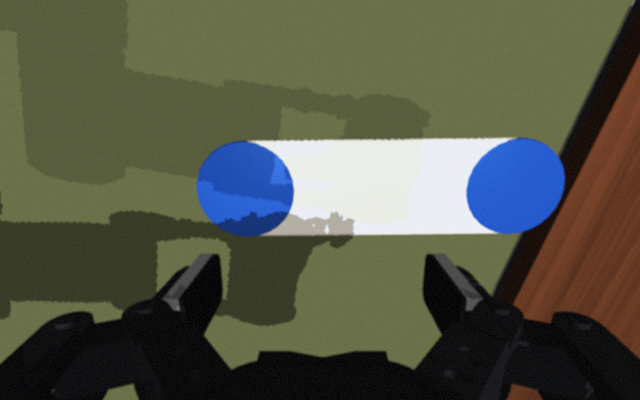

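The enlarged crop shows the small black wheel on the robot's right axle with the free axle end outboard of it and a solid hub. The other wheel is larger, so the target is the right (-y) one, near (0.501, 0.080, 0.197). Next I move to where the wrist camera can see the desk camera's front.

Units first: shifts go in units of 50 mm and turns go in units of 0.25 rad. So 0.035 m is 0.7, -0.02 m is -0.4, -0.12 rad is -0.48.

>>> {"op": "shift_gripper", "data": {"steps": [{"trans":[0.7,-0.4,-0.18],"finger_gap":0.085},{"trans":[0.7,-0.4,-0.18],"finger_gap":0.085},{"trans":[0.7,-0.4,-0.18],"finger_gap":0.085},{"trans":[0.7,-0.4,-0.18],"finger_gap":0.085},{"trans":[0.7,-0.4,-0.18],"finger_gap":0.085},{"trans":[0.7,-0.4,-0.18],"finger_gap":0.085},{"trans":[0.7,-0.4,-0.18],"finger_gap":0.085},{"trans":[0.7,-0.4,-0.18],"finger_gap":0.085},{"trans":[0.7,-0.4,-0.18],"finger_gap":0.085},{"trans":[0.7,-0.4,-0.18],"finger_gap":0.085},{"trans":[0.7,-0.4,-0.18],"finger_gap":0.085},{"trans":[0.7,-0.4,-0.18],"finger_gap":0.085},{"rotvec":[-0.48,0,0],"finger_gap":0.085},{"rotvec":[-0.48,0,0],"finger_gap":0.085},{"rotvec":[-0.48,0,0],"finger_gap":0.085},{"rotvec":[-0.48,0,0],"finger_gap":0.085},{"rotvec":[-0.48,0,0],"finger_gap":0.085},{"finger_gap":0.085}]}}

```text
clock: 2.9
ee_pos: [0.4825, -0.1511, 0.3377]
ee_rot: [2.538, 0.003, 0.293]
force: [0.5, 1.3, -0.7]
opening: 0.085
grasp_force: 0.0
```

Run:
```python
from h import *
P=wpose();w=arm.camera("wrist");np.save("P2.npy",P)
cv2.imwrite("pics/w2.png",w)
print(P.round(3),proj("wrist",[.603,-.386,.23],P))
print([(d["extent"],d["confidence"]) for t in("lens","camera_stand") for d in arm.trace(t,"wrist")])
```

```text
[[ 0.24   0.966  0.098  0.524]
 [-0.789  0.135  0.6   -0.053]
 [ 0.566 -0.221  0.794  0.454]
 [ 0.     0.     0.     1.   ]] (np.float64(463.07219976994725), np.float64(128.02801783657833))
[([246.7, 208.6, 304.1, 271.0], 0.75), ([441.1, 83.4, 481.8, 166.6], 0.64)]
```

View pics/w2.png

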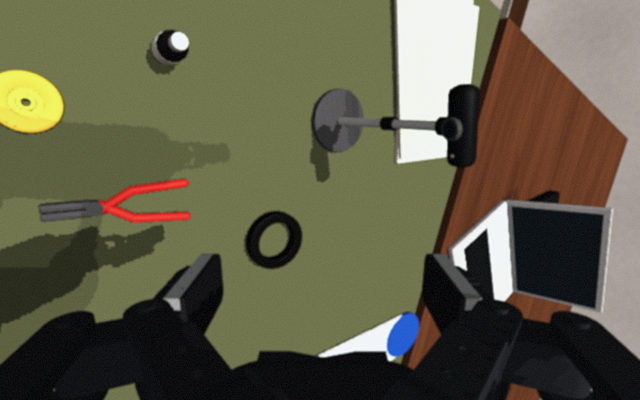

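The wrist view shows the desk camera's head at (463,125) with its lens barrel at (449,128), facing the workspace and tilted down. The foot is at (338,122). I take a closer, more frontal view and fit the head pose.

To row units: 0.036 m is 0.72, 0.0155 m is 0.31, -0.1 rad is -0.4.

>>> {"op": "shift_gripper", "data": {"steps": [{"trans":[-0.2,0.31,0.72],"finger_gap":0.085},{"trans":[-0.2,0.31,0.72],"finger_gap":0.085},{"trans":[-0.2,0.31,0.72],"finger_gap":0.085},{"trans":[-0.2,0.31,0.72],"finger_gap":0.085},{"rotvec":[-0.4,0,0],"finger_gap":0.085},{"rotvec":[-0.4,0,0],"finger_gap":0.085},{"rotvec":[-0.4,0,0],"finger_gap":0.085},{"finger_gap":0.085}]}}

```text
clock: 3.72
ee_pos: [0.4885, -0.2941, 0.2804]
ee_rot: [2.316, 0.003, 0.28]
force: [0.7, -0.2, 1.0]
opening: 0.0851
grasp_force: 0.0
```

Run:
```python
from h import *
w=cv2.imread("pics/w2.png")
P=wpose();v=arm.camera("wrist");np.save("P3.npy",P);cv2.imwrite("pics/w3.png",v)
u,vv=proj("wrist",[.603,-.386,.23],P);print(P.round(3),u,vv,[d["extent"] for d in arm.trace("lens","wrist")])
u=int(np.clip(u,100,540));vv=int(np.clip(vv,100,300))
g=lambda im:np.clip(255*(im/255.)**.45,0,255).astype(np.uint8)
x0,y0=u-100,vv-100;print("crop3 origin",x0,y0)
cv2.imwrite("pics/c3.png",np.hstack([cv2.resize(g(v[y0:y0+200,x0:x0+150]),None,fx=3,fy=3,interpolation=cv2.INTER_CUBIC),cv2.resize(g(w[75:175,430:490]),(345,575),interpolation=cv2.INTER_CUBIC)[:,:][:575].__class__(0) if 0 else cv2.resize(g(w[75:175,430:488]),(348,600),interpolation=cv2.INTER_CUBIC)]))
```

```text
[[ 0.189  0.98   0.06   0.524]
 [-0.652  0.079  0.754 -0.174]
 [ 0.734 -0.182  0.654  0.376]
 [ 0.     0.     0.     1.   ]] 384.0120986443442 85.30788991972464 [[352.0, 10.0, 405.1, 145.8]]
crop3 origin 284 0
```

View pics/c3.png

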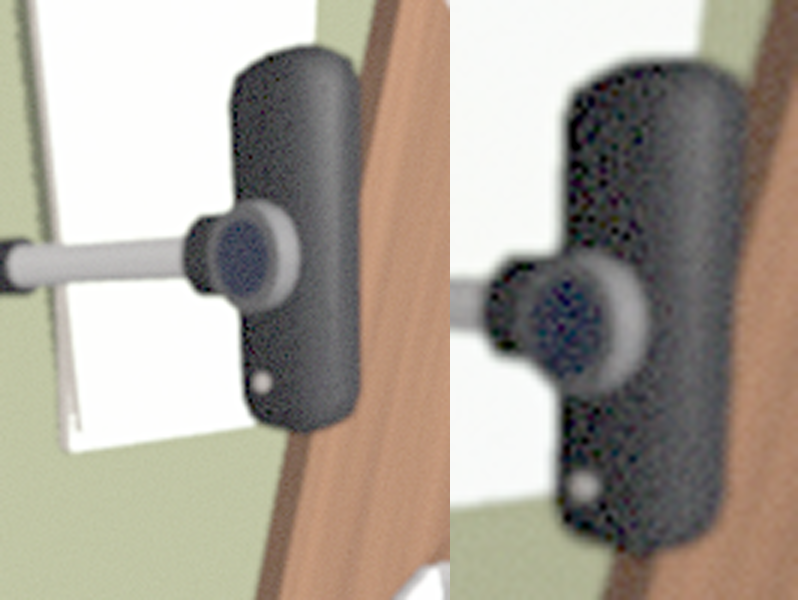

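The crops show the lens glass clearly, at about (365,86) in w3 and (450,129) in w2, set in a grey rim. The head's edges are straight. I extract yaw from the level head edges and the axis from the glass ellipse.

Run:
```python
from h import *
P3=wpose();im3=np.mean([arm.camera("wrist").astype(float) for _ in range(6)],0);np.save("im3.npy",im3)
P2=np.load("P2.npy");im2=cv2.imread("pics/w2.png").astype(float)
info=arm.camera_info("wrist")
S=8
def glass(im,c,h):
    x0,y0=int(c[0]-h),int(c[1]-h)
    g=cv2.resize(im[y0:y0+2*h,x0:x0+2*h],None,fx=S,fy=S,interpolation=cv2.INTER_CUBIC)
    g=cv2.GaussianBlur(g,(0,0),S*.6)
    gr=g.mean(2);out=[]
    k=h*S; 
    for a in np.linspace(0,2*np.pi,72,endpoint=False):   # steepest dark->light rise along the ray
        rr=np.arange(2*S,int(h*S*.95)); xs=(k+rr*np.cos(a));ys=(k+rr*np.sin(a))
        p=cv2.remap(gr.astype(np.float32),xs.astype(np.float32)[None],ys.astype(np.float32)[None],1)[0]
        d=np.gradient(p); m=rr<h*S*.85
        i=np.argmax(np.where(m,d,-9)); out.append((xs[i],ys[i]))
    pts=np.array(out,np.float32)
    e=cv2.fitEllipseAMS(pts)
    for _ in range(4):
        th=np.deg2rad(e[2]);q=pts-e[0];qx=q@[np.cos(th),np.sin(th)];qy=q@[-np.sin(th),np.cos(th)]
        r=np.hypot(qx/(e[1][0]/2),qy/(e[1][1]/2)); ok=abs(r-1)<.12
        e=cv2.fitEllipseAMS(pts[ok])
    print("ellipse",[(v/S) for v in e[1]],e[2],"inliers",ok.sum(), "centre",e[0][0]/S+x0-.5+.5/S,e[0][1]/S+y0-.5+.5/S)
    return pts[ok]/S+[x0-.5+.5/S,y0-.5+.5/S]
g3=glass(im3,(365.3,86),15);g2=glass(im2,(450,129.2),10)
def edge(im,rows,a,b,dark_left):
    o=[]
    for r in rows:
        p=cv2.GaussianBlur(im.mean(2)[r-1:r+2].mean(0)[None],(0,0),.8)[0]; x=np.arange(a,b);d=np.gradient(p)[a:b]*(1 if dark_left else -1)
        i=int(np.argmax(d)); 
        if 0<i<len(d)-1:
            s=.5*(d[i-1]-d[i+1])/(d[i-1]-2*d[i]+d[i+1]); o.append((x[i]+s,r))
    o=np.array(o);c=np.polyfit(o[:,1],o[:,0],1);ok=abs(np.polyval(c,o[:,1])-o[:,0])<.8
    c=np.polyfit(o[ok,1],o[ok,0],1); print("edge rms",np.std(np.polyval(c,o[ok,1])-o[ok,0]).round(2),ok.sum(),len(o))
    return c
def yaw(P,c,r0,r1):
    a=ray("wrist",np.polyval(c,r0),r0,info,P)[1];b=ray("wrist",np.polyval(c,r1),r1,info,P)[1]
    n=np.cross(a,b); return np.arctan2(-n[0],n[1])  # y dir of head mod pi
R3=[*range(30,62),*range(107,124)];R2=[*range(96,115),*range(145,158)]
for n,P,im,rows,a,b,dl in (("3L",P3,im3,R3,355,372,0),("3R",P3,im3,R3,395,412,1),("2L",P2,im2,R2,443,458,0),("2R",P2,im2,R2,470,486,1)):
    c=edge(im,rows,a,b,dl);print(n,"head y yaw",yaw(P,c,rows[0],rows[-1]).round(3))
from scipy.optimize import least_squares
def res(p,views):
    L=p[:3];y,t=p[3:5];s=np.array([np.cos(t)*np.cos(y),np.cos(t)*np.sin(y),-np.sin(t)])
    ey=np.array([-np.sin(y),np.cos(y),0]);ez=np.cross(s,ey);o=[]
    a=np.linspace(0,2*np.pi,180,endpoint=False)
    for (P,g,k) in views:
        C=L[:,None]+p[k]*(np.outer(ey,np.cos(a))+np.outer(ez,np.sin(a)))
        q=P[:3,:3].T@(C-P[:3,3:]);uv=np.c_[info["cx"]-info["fx"]*q[0]/q[2],info["cy"]+info["fy"]*q[1]/q[2]].astype(np.float32)
        for x in g: o.append(cv2.pointPolygonTest(uv[:,None],(float(x[0]),float(x[1])),True))
    return np.array(o)
for nm,V in (("both",[(P3,g3,5),(P2,g2,5)]),("v3 only (r fixed dist)",[(P3,g3,5)])):
  for y0 in (1.6,2.0):
    r=least_squares(res,[.59,-.36,.225,y0,.2,.010],args=(V,),loss="soft_l1",diff_step=1e-4,x_scale=[.01,.01,.01,.1,.1,.001])
    print(nm,r.x.round(4),"rms",np.sqrt(np.mean(r.fun**2)).round(2))
```

```text
ellipse [18.233869552612305, 24.5839786529541] 175.36788940429688 inliers 66 centre 367.68793869018555 85.29670143127441
ellipse [14.817824363708496, 16.524526596069336] 195.65817260742188 inliers 69 centre 449.8060531616211 128.86017608642578
edge rms 0.12 48 49
3L head y yaw 0.415
edge rms 0.32 26 38
3R head y yaw 0.372
edge rms 0.09 32 32
2L head y yaw 0.417
edge rms 0.45 24 29
2R head y yaw 0.271
both [ 0.5977 -0.3698  0.2256  1.9484 -0.0035  0.0084] rms 0.64
both [ 0.5977 -0.37    0.2255  1.9499  0.0198  0.0085] rms 0.63
v3 only (r fixed dist) [ 0.5967 -0.367   0.2279  2.0272  0.0649  0.0082] rms 0.36
v3 only (r fixed dist) [ 0.7057 -0.6572  0.0075  4.7152 -4.9951 -0.0206] rms 0.36
```

Yaw is consistent at 0.416 (sight yaw about 1.987). The tilt needs a cleaner ellipse, so I use the glass's blueness and overlay the fit.

Run:
```python
from h import *
im3=np.load("im3.npy");im2=cv2.imread("pics/w2.png").astype(float);P2=np.load("P2.npy");P3=wpose();info=arm.camera_info("wrist")
Y=1.987;S=16
def up(im,x0,y0,n): return cv2.resize(im[y0:y0+n,x0:x0+n],None,fx=S,fy=S,interpolation=cv2.INTER_CUBIC)
def circ(P,L,t,r):
    s=np.array([np.cos(t)*np.cos(Y),np.cos(t)*np.sin(Y),-np.sin(t)]);ey=np.array([-np.sin(Y),np.cos(Y),0]);ez=np.cross(s,ey)
    a=np.linspace(0,2*np.pi,120,endpoint=False);C=L[:,None]+r*(np.outer(ey,np.cos(a))+np.outer(ez,np.sin(a)))
    q=P[:3,:3].T@(C-P[:3,3:]);return np.c_[info["cx"]-info["fx"]*q[0]/q[2],info["cy"]+info["fy"]*q[1]/q[2]]
from scipy.optimize import minimize
def run(im,P,c,L0,name):
    B=cv2.GaussianBlur(im[...,0]-im[...,2],(0,0),.7); G=cv2.GaussianBlur(im.mean(2),(0,0),.7)
    print(name,"B-R centre",B[int(c[1]),int(c[0])].round(1),"far",B[int(c[1])-18,int(c[0])+10].round(1))
    def f(p,F,sg):
        o,d=ray("wrist",p[0],p[1],info,P);L=o+d*np.linalg.norm(L0-o)
        v=[]
        for k in (-.0006,.0006):
            uv=circ(P,L,p[2],p[3]*1e-3+k).astype(np.float32);v.append(cv2.remap(F.astype(np.float32),uv[None,:,0],uv[None,:,1],cv2.INTER_CUBIC)[0])
        return -sg*np.mean(v[1]-v[0])
    best={}
    for nm,F,sg in (("B-R",B,-1),("gray",G,1)):
        rs=[minimize(f,[c[0],c[1],t,r],args=(F,sg),method="Nelder-Mead",options=dict(xatol=1e-3,fatol=1e-4,initial_simplex=np.array([[c[0],c[1],t,r]]+[[c[0]+1.,c[1],t,r],[c[0],c[1]+1,t,r],[c[0],c[1],t+.12,r],[c[0],c[1],t,r+1]]))) for t in (.05,.15,.25) for r in (8,9.5,11)]
        rs.sort(key=lambda r:r.fun); print(nm,[(r.x.round(2).tolist(),round(r.fun,2)) for r in rs[:3]]); best[nm]=rs[0].x
    return best
L0=np.array([.597,-.369,.2265])
b3=run(im3,P3,(366.5,85.5),L0,"v3");b2=run(im2,P2,(450,129),L0,"v2")
print(tri(ray("wrist",*b3["gray"][:2],info,P3),ray("wrist",*b2["gray"][:2],info,P2)))
g=lambda im:np.clip(255*(np.clip(im,0,255)/255.)**.45,0,255).astype(np.uint8)
x0,y0=347,66;A=g(up(im3,x0,y0,37)); B=A.copy()
p=b3["gray"];o,d=ray("wrist",p[0],p[1],info,P3);L=o+d*np.linalg.norm(L0-o)
for t,c in ((p[2],(0,255,0)),(p[2]+.15,(0,0,255))):
    cv2.polylines(B,[np.int32((circ(P3,L,t,p[3]*1e-3)-[x0,y0]+.5)*S)],True,c,1)
cv2.imwrite("pics/e3.png",cv2.resize(np.hstack([A,B]),(800,400)))
```

```text
v3 B-R centre 10.2 far 0.3
B-R [([367.27, 85.88, 0.09, 8.55], np.float64(-4.26)), ([367.26, 85.84, 0.1, 8.6], np.float64(-4.25)), ([367.27, 85.86, 0.1, 8.59], np.float64(-4.25))]
gray [([356.66, 84.72, -1.42, 9.57], np.float64(-68.38)), ([356.72, 84.68, -1.4, 9.53], np.float64(-68.36)), ([355.81, 85.1, 0.16, 9.5], np.float64(-65.69))]
v2 B-R centre 7.7 far 1.9
B-R [([449.06, 129.41, 0.12, 8.38], np.float64(-2.49)), ([449.06, 129.42, 0.14, 8.42], np.float64(-2.49)), ([449.09, 129.38, 0.15, 8.43], np.float64(-2.49))]
gray [([442.62, 126.2, -0.12, 10.35], np.float64(-42.57)), ([449.58, 131.23, -0.94, 8.34], np.float64(-20.82)), ([449.47, 131.25, -0.83, 8.19], np.float64(-20.81))]
(array([ 0.60170424, -0.3777927 ,  0.20835818]), [1.0, 1.0])
```

View pics/e3.png

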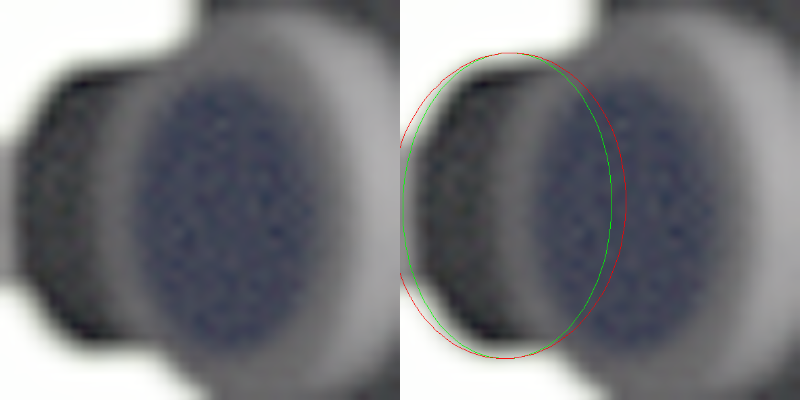

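Create fit.py:
```python
from h import *
from scipy.optimize import least_squares
info=arm.camera_info("wrist");Y=1.987
def model(p,P,x0,y0,n,dist,K=8):
    u,v,t,r,a,b,sg=p
    o,d=ray("wrist",u,v,info,P);L=o+d*dist
    s=np.array([np.cos(t)*np.cos(Y),np.cos(t)*np.sin(Y),-np.sin(t)])
    xs=(np.arange(n*K)+.5)/K-.5
    X,Yy=np.meshgrid(x0+xs,y0+xs)
    D=np.stack([(X-info["cx"])/info["fx"],-(Yy-info["cy"])/info["fy"],-np.ones_like(X)],-1)@P[:3,:3].T
    k=((L-P[:3,3])@s)/(D@s);Q=P[:3,3]+D*k[...,None]-L
    m=np.clip((r*1e-3-np.linalg.norm(Q,axis=-1))/(.255/337/K)+.5,0,1)
    m=cv2.GaussianBlur(m,(0,0),max(sg,.2)*K)
    return b+a*cv2.resize(m,(n,n),interpolation=cv2.INTER_AREA)
def fit(im,P,c,dist,t0=.15):
    n=28 if dist<.3 else 18
    x0,y0=int(c[0]-n/2),int(c[1]-n/2);F=(im[...,0]-im[...,2])[y0:y0+n,x0:x0+n]
    s=least_squares(lambda p:(model(p,P,x0,y0,n,dist)-F).ravel(),[*c,t0,8.5,10,0,.8],loss="soft_l1",diff_step=1e-3,x_scale=[1,1,.1,1,5,1,.5])
    J=s.jac;C=np.linalg.inv(J.T@J)*np.mean(s.fun**2);print(s.x.round(3),"sd t",np.sqrt(C[2,2]).round(3),"rms",np.sqrt(np.mean(s.fun**2)).round(2))
    return s.x
```

Run:
```python
from fit import *
P3=wpose();np.save("P3.npy",P3)
ims=[arm.camera("wrist").astype(float) for _ in range(8)]
im3=(np.load("im3.npy")*6+sum(ims))/14;np.save("im3.npy",im3)
im2=cv2.imread("pics/w2.png").astype(float);P2=np.load("P2.npy")
for t in (.05,.3): a=fit(im3,P3,(367,86),.255,t)
b=fit(im2,P2,(449.3,129.3),.385)
print(tri(ray("wrist",*a[:2],info,P3),ray("wrist",*b[:2],info,P2)))
print(arm.get_obs()["clock"],toolpose().round(3))
```

```text
[3.67804e+02 8.58110e+01 1.53000e-01 8.66300e+00 9.24200e+00 7.20000e-01
 9.82000e-01] sd t 0.011 rms 1.3
[3.67805e+02 8.58110e+01 1.53000e-01 8.66200e+00 9.24100e+00 7.21000e-01
 9.83000e-01] sd t 0.011 rms 1.3
[4.48818e+02 1.29152e+02 1.95000e-01 8.45700e+00 7.46400e+00 5.38000e-01
 1.02400e+00] sd t 0.061 rms 2.41
(array([ 0.59682538, -0.36854125,  0.22512615]), [0.1, 0.1])
4.5167 [[ 0.96   0.193  0.202  0.488]
 [ 0.279 -0.651 -0.706 -0.292]
 [-0.005  0.734 -0.679  0.279]
 [ 0.     0.     0.     1.   ]]
```

Add to h.py:
```python
def togo(pos,Rt):
    T=toolpose();return (T[:3,:3].T@(np.array(pos)-T[:3,3])).round(4).tolist(), R.from_matrix(T[:3,:3].T@Rt).as_rotvec().round(4).tolist()
Rg=lambda yaw:(R.from_euler('z',yaw)*R.from_euler('x',np.pi)).as_matrix()
```

```bash
python3 -c "
from h import *
print(togo([.501,.08,.305],Rg(.112)))"
```

```text
([0.1164, -0.2205, -0.2782], [0.8227, -0.066, 0.1633])
```

To row units: -0.0278 m is -0.556, -0.022 m is -0.44, 0.1175 rad is 0.47.

>>> {"op": "shift_gripper", "data": {"steps": [{"trans":[0.232,-0.44,-0.556],"finger_gap":0.085},{"trans":[0.232,-0.44,-0.556],"finger_gap":0.085},{"trans":[0.232,-0.44,-0.556],"finger_gap":0.085},{"trans":[0.232,-0.44,-0.556],"finger_gap":0.085},{"trans":[0.232,-0.44,-0.556],"finger_gap":0.085},{"trans":[0.232,-0.44,-0.556],"finger_gap":0.085},{"trans":[0.232,-0.44,-0.556],"finger_gap":0.085},{"trans":[0.232,-0.44,-0.556],"finger_gap":0.085},{"trans":[0.232,-0.44,-0.556],"finger_gap":0.085},{"trans":[0.232,-0.44,-0.556],"finger_gap":0.085},{"rotvec":[0.47,-0.0376,0.0932],"finger_gap":0.085},{"rotvec":[0.47,-0.0376,0.0932],"finger_gap":0.085},{"rotvec":[0.47,-0.0376,0.0932],"finger_gap":0.085},{"rotvec":[0.47,-0.0376,0.0932],"finger_gap":0.085},{"rotvec":[0.47,-0.0376,0.0932],"finger_gap":0.085},{"rotvec":[0.47,-0.0376,0.0932],"finger_gap":0.085},{"rotvec":[0.47,-0.0376,0.0932],"finger_gap":0.085},{"finger_gap":0.085},{"finger_gap":0.085}]}}

```text
clock: 6.1
ee_pos: [0.501, 0.0777, 0.3052]
ee_rot: [3.139, 0.0, 0.109]
force: [0.3, -0.0, -0.4]
opening: 0.085
grasp_force: 0.0
```

Run:
```python
from h import *
P=wpose();w=arm.camera("wrist");np.save("P4.npy",P);cv2.imwrite("pics/w4.png",w)
print(togo([.501,.08,.305],Rg(.112)))
for t in("disc_wheel","model"): print(t,[(d["extent"],round(d["confidence"],2),d["pixels"].sum()) for d in arm.trace(t,"wrist")])
print(proj("wrist",[.501,.08,.2],P))
```

```text
([0.0005, -0.0012, -0.0], [0.0027, 0.0005, -0.0007])
disc_wheel [([322.9, 63.3, 369.4, 115.8], 0.94, np.int64(1817)), ([386.5, 0.0, 434.6, 43.9], 0.9, np.int64(1990)), ([368.2, 133.2, 414.3, 177.9], 0.88, np.int64(1624)), ([324.3, 201.4, 360.1, 247.6], 0.82, np.int64(974)), ([304.6, 153.5, 337.3, 236.9], 0.63, np.int64(2394))]
model [([17.8, 0.0, 350.0, 356.7], 0.8, np.int64(29958))]
(np.float64(320.9053206294921), np.float64(200.84320449691103))
```

View pics/w4.png

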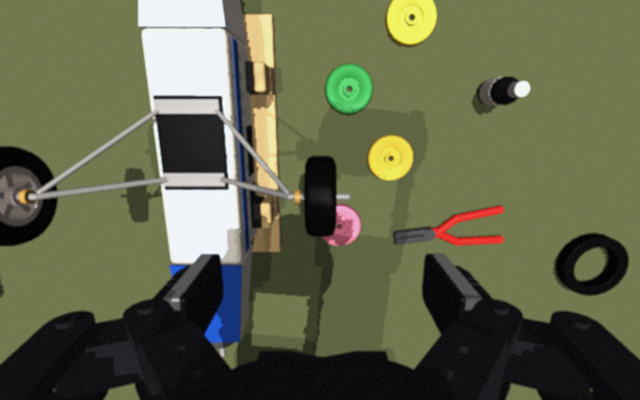

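The wrist view shows the black wheel at (320,196), its collar at (298,197) and the axle tip at (350,197). The axle lies level in the image, so the yaw is right. I triangulate, then descend partway for a second wrist view.

Units first: shifts go in units of 50 mm and turns go in units of 0.25 rad. So 0.02 m is 0.4.

>>> {"op": "shift_gripper", "data": {"steps": [{"trans":[0,0,0.4],"finger_gap":0.085},{"trans":[0,0,0.4],"finger_gap":0.085},{"finger_gap":0.085}]}}

```text
clock: 6.5
ee_pos: [0.4986, 0.0807, 0.2618]
ee_rot: [3.141, 0.007, 0.115]
force: [-0.4, 0.1, -0.5]
opening: 0.0849
grasp_force: 0.0
```

Create wh.py:
```python
from h import *
def wheel(im,P,guess):
    u,v=proj("wrist",guess,P)
    D=[d for d in arm.trace("disc_wheel","wrist") if abs(mid(d)[0]-u)<25 and abs(mid(d)[1]-v)<25 and im[d["pixels"]].mean()<60]
    return D[0]["extent"] if D else None
def axle(im,P,L=None):
    # brass collar centroid and bright axle-tip rows
    b=(im[...,2].astype(int)-im[...,0]>60)
    return b
```

Run:
```python
from wh import *
i=arm.camera_info("wrist")
P4=np.load("P4.npy");w4=cv2.imread("pics/w4.png")
P5=wpose();w5=arm.camera("wrist");cv2.imwrite("pics/w5.png",w5)
e=wheel(w5,P5,np.array([.503,.08,.2]));print(e,P5[:3,3])
c5=((e[0]+e[2])/2,(e[1]+e[3])/2);c4=(320.9,195.2)
print("2 wrist",tri(ray("wrist",*c4,i,P4),ray("wrist",*c5,i,P5)))
print("all",tri(ray("wrist",*c4,i,P4),ray("wrist",*c5,i,P5),ray("scene",361.5,177.3),ray("top",280.9,208.7)))
for n,im,P in(("4",w4,P4),("5",w5,P5)):
    u,v=map(int,proj("wrist",[.503,.08,.205],P))
    s=im[v-45:v+45,u-50:u+60].astype(int);m=(s[...,2]-s[...,0]>70)&(s[...,2]>130)&(s[...,1]<s[...,2]-25)
    ys,xs=np.nonzero(m[20:65,5:45]);print(n,"collar",xs.mean()+u-45 if len(xs) else None,ys.mean()+v-25 if len(ys) else None,len(xs))
    g=im.mean(2)[:,u+20:u+30];col=g[v-20:v+12].mean(1);k=np.argmax(col);print("axle tip row",v-20+k,col[k-2:k+3].round(0))
cv2.imwrite("pics/w5c.png",cv2.resize(w5[100:280,230:430],None,fx=3,fy=3,interpolation=cv2.INTER_CUBIC))
```

```text
[306.5, 159.5, 346.7, 257.9] [0.56613128 0.08981827 0.40325171]
2 wrist (array([0.50707018, 0.08050516, 0.20639419]), [0.1, 0.1])
all (array([0.50343339, 0.07954729, 0.19750617]), [1.6, 1.1, 1.3, 1.7])
4 collar 292.53125 197.36458333333334 96
axle tip row 210 [193. 201. 203. 201.]
5 collar 297.1111111111111 209.90740740740742 108
axle tip row 216 [149. 176. 193. 193. 186.]
```

View pics/w5c.png

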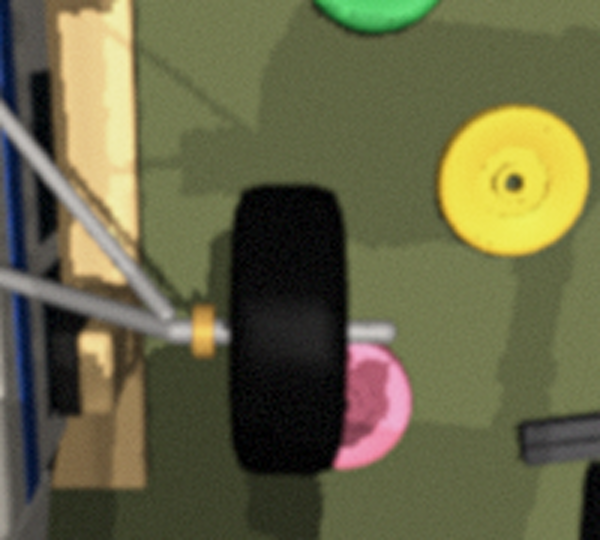

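The crop shows the wheel between u=307 and 346 (middle 326), collar at (298,210) and axle tip at (361,211). The distances match the text, and the two-view height of 0.206 agrees with the expected 0.2035.

Run:
```python
from h import *
i=arm.camera_info("wrist");P=wpose();arm.camera("wrist")
P5=P
for q in ((326.3,210.3),(297.7,210.3),(361,210.9)): print(plane(ray("wrist",*q,i,P5),.205))
c=plane(ray("wrist",326.3,210.3,i,P5),.205);print(toolpose()[:3,3]);print(togo([c[0],c[1],.214],Rg(.112)))
```

```text
[0.50669495 0.08000158 0.205     ]
[0.50464939 0.09778456 0.205     ]
[0.50878826 0.05836971 0.205     ]
[0.50095345 0.08021425 0.26603781]
([0.0056, 0.0008, 0.052], [0.0009, -0.0007, 0.002])
```

To row units: 0.005 m is 0.1, 0.0002 m is 0.004.

>>> {"op": "shift_gripper", "data": {"steps": [{"trans":[0.026,0.004,0.1],"finger_gap":0.045},{"trans":[0.026,0.004,0.1],"finger_gap":0.045},{"trans":[0.026,0.004,0.2],"finger_gap":0.045},{"trans":[0.026,0.004,0.2],"finger_gap":0.045},{"trans":[0,0,0.2],"finger_gap":0.045},{"trans":[0,0,0.22],"finger_gap":0.045},{"finger_gap":0.045},{"finger_gap":0.045}]}}

```text
clock: 7.32
ee_pos: [0.5056, 0.0791, 0.2133]
ee_rot: [-3.142, 0.002, 0.112]
force: [-0.7, 0.7, 0.3]
opening: 0.0451
grasp_force: 0.0
```

Run:
```python
from h import *
p=[]
for _ in range(5):
    w=arm.camera("wrist");p.append(toolpose()[:3,3])
print(np.round(p,4)); print(togo([.506,.08,.214],Rg(.108)),arm.get_obs()["opening"],arm.get_obs()["force"])
cv2.imwrite("pics/w6.png",cv2.resize(w[100:350,170:470],None,fx=2.4,fy=2.4))
```

```text
[[0.506  0.0791 0.2141]
 [0.5063 0.0791 0.2145]
 [0.5064 0.0791 0.2147]
 [0.5064 0.0791 0.2148]
 [0.5064 0.0791 0.2148]]
([-0.0003, -0.0009, 0.0008], [0.0004, -0.0013, 0.0041]) 0.04494086582590668 [ 0.44547379  0.34883152 -0.72987353]
```

View pics/w6.png

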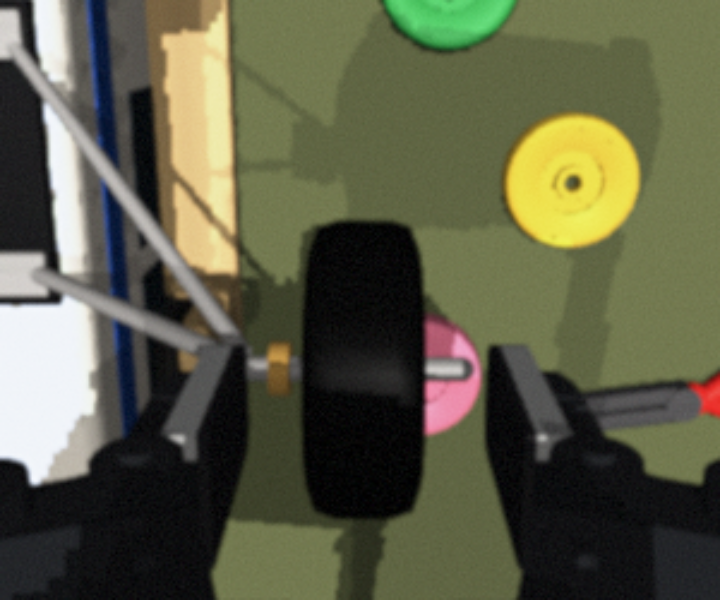

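The wheel sits midway between the fingers (303–425 against pads at 245/488) and is centred fore and aft, so I close.

>>> {"op": "shift_gripper", "data": {"steps": [{"finger_gap":0.03},{"finger_gap":0.025},{"finger_gap":0.01},{"finger_gap":0.01},{"finger_gap":0.01},{"finger_gap":0.01},{"finger_gap":0.01}]}}

```text
clock: 8.15
ee_pos: [0.5061, 0.0791, 0.2145]
ee_rot: [3.141, -0.0, 0.112]
force: [0.2, 0.4, 1.8]
opening: 0.0106
grasp_force: 22.1
```

```bash
python3 -c "
from h import *
arm.camera('wrist');o=arm.get_obs();print(o['force'],o['ft_torque'],o['opening'],o['grasp_force'],togo([.506,.08,.214],Rg(.108)))"
```

```text
[0.25662812 0.67357483 2.9306536 ] [0.07143953 0.06942362 0.0200707 ] 0.010497823882237002 22.093541903500125 ([-0.0001, -0.0009, 0.0004], [0.0003, -0.0005, 0.0041])
```

Run:
```python
from h import *
w=arm.camera("wrist");cv2.imwrite("pics/w7.png",cv2.resize(w[100:350,170:470],None,fx=2.4,fy=2.4))
o=arm.get_obs();print(o['force'],o['opening'],o['grasp_force'])
```

```text
[-0.65050741 -0.76905264  2.11353859] 0.010248992221970244 22.098626299777564
```

View pics/w7.png

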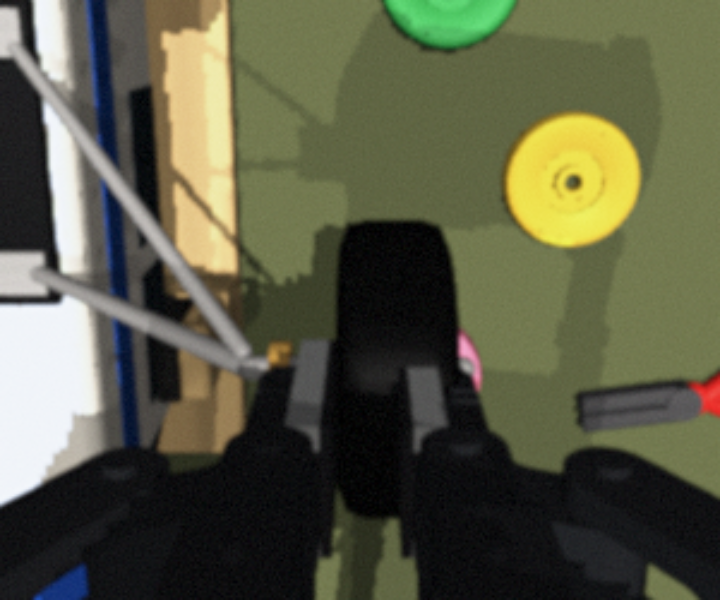

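The pads are pinching only the tyre's rounded crown: they stand too high, and the wheel has slid about 7 mm outward. I have now viewed 11 pictures, one over the limit of 10, so I work from numbers only from here. I open, measure the wheel, and lower.

>>> {"op": "shift_gripper", "data": {"steps": [{"finger_gap":0.05},{"finger_gap":0.05},{"finger_gap":0.05},{"finger_gap":0.05},{"finger_gap":0.05}]}}

```text
clock: 8.67
ee_pos: [0.506, 0.0791, 0.2141]
ee_rot: [3.141, 0.0, 0.112]
force: [0.3, 0.2, 0.8]
opening: 0.0498
grasp_force: 0.0
```

Run:
```python
from h import *
i=arm.camera_info("wrist")
w=arm.camera("wrist");P=wpose();T=toolpose()
D=arm.trace("disc_wheel","wrist")
for d in D:
    print([round(x,1) for x in d["extent"]],round(d["confidence"],2),w[d["pixels"]].mean().round(0))
g=w.astype(int)
# wheel left/right edges above the fingers (rows 200..235): dark run around u~325
for r in range(200,242,5):
    dk=g[r].max(1)<50; xs=np.nonzero(dk[280:380])[0]+280; print(r,xs.min() if len(xs) else None,xs.max() if len(xs) else None,end='; ')
o=arm.get_obs();print("\n",T[:3,3],o['opening'],o['force'])
arm.camera("scene");arm.camera("top")
print([d["extent"] for d in arm.trace("spoke_wheel","scene")][:1],[d["extent"] for d in arm.trace("spoke_wheel","top")][:1])
```

```text
[402.3, 0.0, 471.0, 35.1] 0.91 172.0
[328.2, 56.1, 384.3, 123.1] 0.79 122.0
[310.8, 189.9, 361.4, 315.5] 0.78 12.0
[378.2, 141.6, 437.5, 200.8] 0.63 169.0
[362.5, 240.7, 369.2, 272.4] 0.6 173.0
200 312 355; 205 311 356; 210 310 357; 215 310 358; 220 310 359; 225 310 359; 230 310 360; 235 310 360; 240 310 359; 
 [0.50602732 0.07912258 0.21417831] 0.05024860101714841 [0.37287979 0.90031989 0.54634169]
[[450.3, 156.0, 464.3, 185.6]] [[195.3, 204.9, 206.4, 230.2]]
```

>>> {"op": "shift_gripper", "data": {"steps": [{"trans":[0,0.128,0],"finger_gap":0.045},{"trans":[0,0,0.06],"finger_gap":0.045},{"trans":[0,0,0.08],"finger_gap":0.045},{"finger_gap":0.045},{"finger_gap":0.035},{"finger_gap":0.028},{"finger_gap":0.01},{"finger_gap":0.01}]}}

```text
clock: 9.63
ee_pos: [0.5068, 0.0727, 0.2073]
ee_rot: [3.141, -0.0, 0.112]
force: [-2.0, -0.6, 4.0]
opening: 0.0105
grasp_force: 24.0
```

>>> {"op": "shift_gripper", "data": {"steps": [{"finger_gap":0.01},{"finger_gap":0.01}]}}

```text
clock: 9.8
ee_pos: [0.5067, 0.0727, 0.2074]
ee_rot: [3.141, -0.0, 0.112]
force: [-1.2, 0.4, 4.2]
opening: 0.0107
grasp_force: 24.2
```

Run:
```python
from h import *
w=arm.camera("wrist");g=w.astype(int)
for d in arm.trace("disc_wheel","wrist"): 
    if w[d["pixels"]].mean()<60: print([round(x,1) for x in d["extent"]])
for r in range(200,236,5):
    dk=g[r].max(1)<50; xs=np.nonzero(dk[280:380])[0]+280; print(r,xs.min() if len(xs) else None,xs.max() if len(xs) else None,end='; ')
o=arm.get_obs();print(o['force'],o['ft_torque'],o['opening'],o['grasp_force'])
```

```text
[307.7, 191.7, 364.5, 321.7]
200 312 354; 205 311 356; 210 310 358; 215 310 359; 220 309 360; 225 310 360; 230 309 360; 235 309 361; [-1.09470555 -1.11458155  3.71146024] [-0.12625482  0.16879293  0.04219332] 0.010493177518312547 24.20688339691523
```

Run:
```python
from h import *
a=cv2.imread("pics/a.png");s=arm.camera("scene");t=arm.camera("top")
def rows(im):
    for r in range(150,196,3):
        print(r,"".join("#" if v<45 else "+" if v<75 else "." for v in im[r,335:395].max(1)))
rows(a);print();rows(s)
print([ [round(x) for x in d["extent"]] for d in arm.trace("disc_wheel","scene")][:6])
print(proj("scene",[.507,.073,.211]),proj("scene",[.507,.073,.204]),proj("scene",[.5067,.08,.204]))
w=arm.camera("wrist").astype(int)
for r in range(180,330,6): print(r,"".join("#" if v<35 else "+" if v<60 else "o" if v<110 else "." for v in w[r,270:390:2].max(1)))
```

```text
150 ............................................................
153 ............................................................
156 ............................................................
159 ............................................................
162 ................+...........................................
165 ++++++++....+........++++++++++.............................
168 ++++++++++..........++++++++++++............................
171 ++++++++++++........+++++++++++++...........................
174 +++++++++++++............+++++++............................
177 ++++++++++++++...........++++++++...........................
180 ......................+++++++++++...........................
183 ......................+++++++++++...........................
186 .......................+++++++++............................
189 ............................................................
192 ............................................................
195 .............................................++.............

150 ..+++++++++.....+++++++++++++++++++++++++++++++++++++++
[... 2210 characters left out ...]
+oooooo+###########+#++##+oooooo+######+oooooooooo
270 oo########+oooooo###################ooooooo#######+ooooooooo
276 o+#######+oooooo+###################+ooooo++#######+oooooooo
282 ##############+oo###################oo+###############+ooooo
288 ###############++####################+##################+ooo
294 ###########################################################+
300 ############################################################
306 ############################################################
312 ####################+#######################################
318 ####################oo+#####################################
324 ###################o.o+++++++ooooo##########################
```

The wheel rocked under the hard squeeze because the foam is soft. I open, recentre on it, and close gently to about 19 mm.

Create st.py:
```python
from h import *
def st():
    w=arm.camera("wrist").astype(int);T=toolpose();o=arm.get_obs()
    r=[]
    for row in range(205,250,5):
        xs=np.nonzero(w[row,285:390].max(1)<40)[0]+285
        if len(xs): r.append((xs.min(),xs.max()))
    r=np.median(r,0);print("wheel u",r,"mid off mm",round((r.mean()-324.6)*.162/337*1000,1),"F",o['force'].round(1),"M",o['ft_torque'].round(2),"open",round(o['opening'],4),"grip",round(o['grasp_force'],1),"tcp",T[:3,3].round(4))
    s=arm.camera("scene");
    for q in range(163,196,3): print(q,"".join("#" if v<45 else "+" if v<75 else "." for v in s[q,335:385].max(1)))
if __name__=="__main__": st()
```

```text
(no output)
```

>>> {"op": "shift_gripper", "data": {"steps": [{"finger_gap":0.04},{"finger_gap":0.04},{"finger_gap":0.04}]}}

```text
clock: 10.35
ee_pos: [0.5073, 0.0711, 0.208]
ee_rot: [3.138, -0.001, 0.113]
force: [-0.7, -7.2, 7.1]
opening: 0.0402
grasp_force: 4.7
```

```bash
python3 st.py
```

```text
wheel u [291. 341.] mid off mm -4.1 F [-0.6 -8.6  8.2] M [-1.21  0.3   0.02] open 0.0401 grip 5.1 tcp [0.5072 0.0711 0.208 ]
163 ..........++++++++++++++++++++++++...+++..........
166 ..........+++....+++#########+++++...+++..........
169 ..........+++....+++##++++++++++++...++++.........
172 ..........+++...+++++++++++++++++....++++.........
175 ..........+++...+++...+++++++++++.................
178 .......+++++++++++++..++#++++++++++++++...........
181 .......+++++++++++++#+++++#+##++++++++++++........
184 .......+++++++++++++++#+##+##+++++.+++.+++++......
187 ........+++++........++++++++............+++++....
190 .......+++++.............................++.......
193 ........++++................................+++...
```

>>> {"op": "shift_gripper", "data": {"steps": [{"trans":[0,0,-0.12],"finger_gap":0.04},{"trans":[0,0,-0.12],"finger_gap":0.04},{"finger_gap":0.04},{"finger_gap":0.04}]}}

```text
clock: 10.78
ee_pos: [0.5069, 0.0731, 0.2194]
ee_rot: [-3.141, -0.001, 0.112]
force: [-0.3, 0.0, 0.1]
opening: 0.04
grasp_force: 0.0
```

```bash
python3 st.py
```

Run:
```python
from h import *
s=arm.camera("scene");t=arm.camera("top")
for n in("spoke_wheel","model"):
    for c in("scene","top"): print(n,c,[[round(x,1) for x in d["extent"]] for d in arm.trace(n,c)][:1])
a=cv2.imread("pics/a.png");b=cv2.imread("pics/b.png")
# model shift by phase correlation on patches of fuselage tail / spoke wheel
f=lambda x,r:np.float32(cv2.cvtColor(x,6)[r[0]:r[1],r[2]:r[3]])
for n,x,y,r in(("scene tail",a,s,(255,350,405,480)),("scene spoke",a,s,(150,190,435,475)),("top tail",b,t,(80,160,215,260)),("top spoke",b,t,(195,240,180,212))):
    print(n,cv2.phaseCorrelate(f(x,r),f(y,r),cv2.createHanningWindow((r[3]-r[2],r[1]-r[0]),cv2.CV_32F)))
```

```text
wheel u [289. 337.] mid off mm -5.6 F [ 0.4  0.4 -0.8] M [0.02 0.02 0.03] open 0.0401 grip 0.0 tcp [0.5066 0.0731 0.2191]
163 ..........++++....+++++++++++++++++...++..........
166 ..........++++....++++########+++++...+++.........
169 ...........+++....+++###++++++++++....+++.........
172 ...........+++...++++#+++++++++++++++++++.........
175 ..........++++++++......++++++#+........+++.......
178 ........++++++++++++++..+++++++++++++.......+.....
181 .......+++++++++++++++++###+++++++++++++..........
184 .......+++++++.......++###++#+++........+++.......
187 ........+++++.........++##+++++..........++++.....
190 .......+++++......................................
193 ........++++................................+++...
spoke_wheel scene [[442.8, 156.1, 459.7, 186.1]]
spoke_wheel top [[198.0, 207.2, 209.2, 231.0]]
model scene [[368.8, 159.7, 467.5, 342.3]]
model top [[204.6, 85.7, 264.1, 253.3]]
scene tail ((0.4421123071505946, 0.011563619268855518), 0.9722211286756728)
scene spoke ((-4.150020680933409, 0.831794719278502), 0.5262322282791138)
top tail ((0.4864553234203086, -0.0638304031374588), 1.0732019323772855)
top spoke ((4.084901964820942, 0.3237061888298598), 0.7083793878555298)
```

The spoke wheel appears shifted about 4 px in both views, so the inboard finger must have pushed the undercarriage. I go back up to the earlier viewpoint and compare picture patches numerically.

To row units: -0.0287 m is -0.574, -0.0017 m is -0.034.

>>> {"op": "shift_gripper", "data": {"steps": [{"trans":[-0.034,-0.034,-0.574],"finger_gap":0.085},{"trans":[-0.034,-0.034,-0.574],"finger_gap":0.085},{"trans":[-0.034,-0.034,-0.574],"finger_gap":0.085},{"finger_gap":0.085},{"finger_gap":0.085},{"finger_gap":0.085}]}}

```text
clock: 11.68
ee_pos: [0.5008, 0.0773, 0.3047]
ee_rot: [3.141, 0.001, 0.112]
force: [0.2, -0.5, 0.2]
opening: 0.0851
grasp_force: 0.0
```

Run:
```python
from h import *
w4=cv2.imread("pics/w4.png");P4=np.load("P4.npy")
w=arm.camera("wrist");P=wpose();cv2.imwrite("pics/w8.png",w);np.save("P8.npy",P)
print((P-P4).round(4)[:3])
f=lambda x,r:np.float32(cv2.cvtColor(x,6)[r[0]:r[1],r[2]:r[3]])
for n,r in dict(bottle=(70,110,470,535),pliers=(195,250,385,510),stand=(20,95,240,280),plate=(85,200,140,235),nose=(262,340,150,220),leg=(110,210,222,285),wheel=(145,245,285,360),spoke=(140,250,0,75),collar=(180,215,280,302),table_green=(55,125,315,380)).items():
    q=cv2.phaseCorrelate(f(w4,r),f(w,r),cv2.createHanningWindow((r[3]-r[2],r[1]-r[0]),cv2.CV_32F));print(n,np.round(q[0],2),round(q[1],2))
for nm,im in(("w4",w4),("w8",w)):
    s=im.astype(int);m=(s[...,2]-s[...,0]>80)&(s[...,2]>150);
    for nn,(a,b,c,d) in dict(Rcol=(180,215,285,308),Lcol=(180,215,15,45)).items():
        ys,xs=np.nonzero(m[a:b,c:d]);print(nm,nn,(xs.mean()+c).round(1) if len(xs) else 0,(ys.mean()+a).round(1) if len(xs) else 0,len(xs))
    for row in (180,190,215): 
        xs=np.nonzero(im[row,290:360].max(1)<45)[0]+290;print(nm,row,"wheel",xs.min(),xs.max(),end=" ")
    xs=np.nonzero(im[200,:75].max(1)<45)[0];print("spoke",xs.min(),xs.max())
```

```text
[[ 0.003  -0.0009  0.002  -0.0001]
 [ 0.0003  0.0035 -0.0012 -0.0006]
 [-0.0023 -0.0018 -0.0005 -0.0011]]
bottle [0.7  0.32] 1.01
pliers [0.95 0.22] 1.01
stand [ 0.34 -0.11] 1.01
plate [-0.03 -0.67] 0.95
nose [ 0.05 -0.21] 1.1
leg [ 0.13 -0.61] 1.01
wheel [ 3.8  -0.02] 0.82
spoke [15.56 -1.94] 0.4
collar [-0.22 -0.24] 1.07
table_green [ 0.67 -0.25] 1.0
w4 Rcol 296.8 196.3 64
w4 Lcol 22.0 196.4 75
w4 180 wheel 304 335 w4 190 wheel 304 335 w4 215 wheel 304 334 spoke 43 56
w8 Rcol 296.5 196.1 73
w8 Lcol 0 0 0
w8 180 wheel 308 339 w8 190 wheel 308 339 w8 215 wheel 308 338 spoke 0 70
```

The model itself is unmoved: the collar, legs, plate and nose all shifted less than 0.7 px. The disc wheel slid 3 mm out. The spoke wheel seems to have slid on its axle, so I measure that properly.

Run:
```python
from h import *
a=cv2.imread("pics/a.png");b=cv2.imread("pics/b.png");s=arm.camera("scene");t=arm.camera("top")
ch=lambda im,r,c0,c1:"".join("#" if v<45 else "+" if v<75 else "o" if v<105 else "." for v in im[r,c0:c1].max(1))
for r in range(154,190,4): print("sc",r,ch(a,r,435,480),ch(s,r,435,480))
for r in range(200,240,4): print("tp",r,ch(b,r,180,220),ch(t,r,180,220))
w4=cv2.imread("pics/w4.png");w8=cv2.imread("pics/w8.png")
for r in range(140,256,8): print("wr",r,ch(w4,r,0,100)[::2],ch(w8,r,0,100)[::2])
```

```text
sc 154 .................oooooooo.................... ...............oooo..........................
sc 158 .............o++++++++++++++o................ .........o+++++++++++++o.....................
sc 162 ............o+++ooo++++++++++oo.............. .......o+++ooo++++++++++oo...................
sc 166 ...........oo+o.....o+++++++++o.............. .......o++o....o+++++++++o...................
sc 170 .....................o++++++++oo............. .......ooo......o+++++++++o..................
sc 174 ............o++o....o+++++++++oo............. ...............o+++++++++oo..................
sc 178 .............o+++ooo++++++++++o.............. .........o++ooo++++++++++o...................
sc 182 ...............o++++++++++++o................ ..........o++++++++++++o.....................
sc 186 ............................................. .............................................
tp 200 oooooooooooooooooooooooooooooooooooooooo oooooooooooooooooooooooooooooooooooooooo
tp 204 oooooooooooooooo++++++ooooooooooooooooo. ooooooooooooooooooo++++++++oooooooooooo.
tp 208 ooooooooooooo+##########
[... 1615 characters left out ...]
+++.....oooooo+++o....o++######+..............
wr 212 o.o++o...o...oo.o+++########...................... ######+++oo++o.........oo++#######+...............
wr 220 ++++++o+o+++++++##########o....................... ##########+++++++++++++##########o................
wr 228 #######################+.......................... ##############################o...................
wr 236 ###################+.............................. ##########################o.......................
wr 244 #########+oo...................................... ooo++++++++++++ooo................................
wr 252 .................................................. ..................................................
```

It slid about 12 mm inboard, against its collar. I put it back by straddling it well above the axle and closing lightly around its original middle.

Units first: shifts go in units of 50 mm and turns go in units of 0.25 rad. So -0.0396 m is -0.792, -0.0395 m is -0.79.

>>> {"op": "shift_gripper", "data": {"steps": [{"trans":[0.022,-0.792,0],"finger_gap":0.085},{"trans":[0.022,-0.792,0],"finger_gap":0.085},{"trans":[0.022,-0.792,0],"finger_gap":0.085},{"trans":[0.022,-0.792,0],"finger_gap":0.085},{"trans":[0.022,-0.792,0],"finger_gap":0.085},{"trans":[0.024,-0.79,0],"finger_gap":0.085},{"finger_gap":0.085},{"finger_gap":0.085}]}}

```text
clock: 12.5
ee_pos: [0.4803, 0.3158, 0.3037]
ee_rot: [3.14, 0.002, 0.116]
force: [-0.0, -1.3, -0.3]
opening: 0.0852
grasp_force: 0.0
```

Run:
```python
from h import *
w=arm.camera("wrist");print(togo([.481,.314,.216],Rg(.112)))
ch=lambda im,r,c0,c1:"".join("#" if v<45 else "+" if v<75 else "o" if v<105 else "." for v in im[r,c0:c1].max(1))
for r in range(140,270,8): print(r,ch(w,r,270,400))
s=w.astype(int);m=(s[...,2]-s[...,0]>80)&(s[...,2]>150);ys,xs=np.nonzero(m[170:225,300:420]);print("brass",xs.mean()+300 if len(xs) else None,ys.mean()+170 if len(xs) else None,len(xs))
i=arm.camera_info("wrist");P=wpose();print("orig mid px",proj("wrist",[.481,.314,.205],P))
```

```text
([0.0004, 0.0002, 0.088], [0.0015, 0.002, 0.0018])
140 .............................ooooooooooooooooo...ooooooooooooooooooooooooooooooooooooooooooooooooo+o............oo.........o+#####
148 ...........................oooooooooooooooooooooo.oooooooooooooooooooooooooooooooooooooooooooooooo+............oo.........oo+#####
156 ............................ooooooooooooooooooooooooooooooo++###########################+oooooooooo............oo.........ooo.....
164 ......................................................oooo###################################++o++o.............o..........o+####+
172 ............................................ooooooooo++++####################################+oooo.......................o+#####++
180 .........................................o+++++++++++++++#####################################+ooo........................oo++##++
188 ........................................oo+++++++++++++++#####################################+oo.....
[... 803 characters left out ...]
.........................oooooo++++
244 +++++++++++++++++++++++++++++++++++++++++++++++++++++++++##################################oooo.........................oo+++o++++
252 ++++++++++++++++++++++++++++++++++++++++++++++++++++++++++++++oo++################++ooo....oo+o............o.............oo+o+++++
260 +++++++++++++++++++++++++++++++++++++++++++++++++++++++++++++++o...............................oooooooo+++#+++++##++#+#+###++o+ooo
268 +++++++++++++++++++++++++++++++++++++++++++++++++++++++++++++++o.................................oooooo++++++#++++##++#+++++++oooo
brass 377.25925925925924 200.53909465020575 243
orig mid px (np.float64(324.50684229557913), np.float64(202.85643992523404))
```

To row units: 0.022 m is 0.44.

>>> {"op": "shift_gripper", "data": {"steps": [{"trans":[0,0,0.44],"finger_gap":0.085},{"trans":[0,0,0.44],"finger_gap":0.085},{"trans":[0,0,0.44],"finger_gap":0.075},{"trans":[0,0,0.44],"finger_gap":0.07},{"finger_gap":0.06},{"finger_gap":0.05},{"finger_gap":0.04},{"finger_gap":0.034},{"finger_gap":0.03},{"finger_gap":0.027},{"finger_gap":0.027}]}}

```text
clock: 13.47
ee_pos: [0.4815, 0.3141, 0.2181]
ee_rot: [3.142, -0.001, 0.112]
force: [-0.2, -1.7, 0.4]
opening: 0.0271
grasp_force: 0.3
```

>>> {"op": "shift_gripper", "data": {"steps": [{"finger_gap":0.034},{"finger_gap":0.04},{"finger_gap":0.044},{"trans":[0,0,-0.4],"finger_gap":0.044},{"trans":[0,0,-0.6],"finger_gap":0.06},{"trans":[0,0,-0.76],"finger_gap":0.085},{"trans":[-0.022,0.792,0],"finger_gap":0.085},{"trans":[-0.022,0.792,0],"finger_gap":0.085},{"trans":[-0.022,0.792,0],"finger_gap":0.085},{"trans":[-0.022,0.792,0],"finger_gap":0.085},{"trans":[-0.022,0.792,0],"finger_gap":0.085},{"trans":[-0.024,0.79,0],"finger_gap":0.085},{"finger_gap":0.085},{"finger_gap":0.085}]}}

```text
clock: 14.63
ee_pos: [0.5013, 0.0755, 0.3054]
ee_rot: [3.142, -0.0, 0.108]
force: [0.1, 0.1, 0.5]
opening: 0.0843
grasp_force: 0.0
```

Run:
```python
from h import *
w4=cv2.imread("pics/w4.png");P4=np.load("P4.npy")
s=arm.camera("scene");t=arm.camera("top");w=arm.camera("wrist");P=wpose();print((P-P4)[:3,3].round(4))
a=cv2.imread("pics/a.png");b=cv2.imread("pics/b.png")
f=lambda x,r:np.float32(cv2.cvtColor(x,6)[r[0]:r[1],r[2]:r[3]])
def pc(n,x,y,r): q=cv2.phaseCorrelate(f(x,r),f(y,r),cv2.createHanningWindow((r[3]-r[2],r[1]-r[0]),cv2.CV_32F));print(n,np.round(q[0],2),round(q[1],2))
pc("scene spoke",a,s,(150,190,435,475));pc("top spoke",b,t,(195,240,180,212))
for n,r in dict(green=(55,125,315,380),plate=(85,200,140,235),leg=(110,210,222,285),wheel=(145,245,285,360),spoke=(140,250,0,75)).items(): pc(n,w4,w,r)
for row in (180,190,215):
    xs=np.nonzero(w[row,290:360].max(1)<45)[0]+290;print(row,"wheel",xs.min(),xs.max())
x=w.astype(int);m=(x[...,2]-x[...,0]>80)&(x[...,2]>150);ys,xs=np.nonzero(m[180:215,285:308]);print("Rcol",xs.mean()+285,ys.mean()+180)
```

```text
[0.     0.0006 0.0002]
scene spoke [-4.14  0.86] 0.5
top spoke [ 4.07 -0.09] 0.74
green [1.01 0.39] 0.95
plate [ 0.96 -0.4 ] 1.02
leg [ 0.7  -0.21] 0.98
wheel [1.56 0.6 ] 0.2
spoke [ 0.05 -0.62] 0.13
180 wheel 309 339
190 wheel 309 340
215 wheel 309 338
Rcol 297.3529411764706 196.14705882352942
```

Run:
```python
from h import *
a=cv2.imread("pics/a.png");b=cv2.imread("pics/b.png");s=arm.camera("scene");t=arm.camera("top")
w8=cv2.imread("pics/w8.png");w4=cv2.imread("pics/w4.png");w=arm.camera("wrist")
ch=lambda im,r,c0,c1:"".join("#" if v<45 else "+" if v<75 else "o" if v<105 else "." for v in im[r,c0:c1].max(1))
for r in range(158,186,6): print("sc",r,ch(a,r,435,480),ch(s,r,435,480))
for r in range(204,232,4): print("tp",r,ch(b,r,180,220),ch(t,r,180,220))
for r in range(148,250,12): print("wr",r,ch(w4,r,0,100)[::2],ch(w,r,0,100)[::2])
D=arm.trace("spoke_wheel","top");print([d["extent"] for d in D])
D=arm.trace("spoke_wheel","scene");print([d["extent"] for d in D])
```

```text
sc 158 .............o++++++++++++++o................ .........o+++++++++++++o.....................
sc 164 ............o++o...oo+++++++++o.............. .......o++oo..oo+++++++++o...................
sc 170 .....................o++++++++oo............. .......ooo......o+++++++++o..................
sc 176 ............o+++o..oo+++++++++o.............. ..........oo..oo+++++++++o...................
sc 182 ...............o++++++++++++o................ ..........o++++++++++++oo....................
tp 204 oooooooooooooooo++++++ooooooooooooooooo. ooooooooooooooooooo++++++++ooooooooooooo
tp 208 ooooooooooooo+##########+ooooooooo....oo ooooooooooooooooo+##########++ooooo...oo
tp 212 oooooooooooo+#######++o+++ooo.....oooooo oooooooooooooooo++#######+oo++o..ooooooo
tp 216 oooooooooooo+####++#+oo..............ooo oooooooooooo....o+######++oooooo.....ooo
tp 220 ooooooooooooo+#######+ooo++ooooooooooooo ooooooooooooooooo+########+o+++ooooooooo
tp 224 oooooooooooooo+###########+ooooooooooooo oooooooooooooooooo+###########+ooooooooo
tp 228 ooooooooooooooo++#######++oo+++++++ooooo oooooooooooooooooooo++#
[... 360 characters left out ...]
ooooo++o..o+##+.....o..................... ######++o....o+oooooo+o.....o#######+.............
wr 196 ++o....o.....+.................................... #####+++++oo....oo..........oo+######o............
wr 208 ...o++ooo.oo+++o..o++#######o..................... ######+++o..o++o...ooo++o.o++#######o.............
wr 220 ++++++o+o+++++++##########o....................... ###########+++++++++++++##########o...............
wr 232 ######################o........................... #############################+....................
wr 244 #########+oo...................................... ..oooooooooooooooo................................
[[197.9, 204.6, 209.2, 228.8]]
[[443.8, 156.1, 459.7, 182.2]]
```

The spoke wheel stayed put: the one-sided push only rocked the model elastically. A square two-sided grip can slide it back along its axle, so I do that, centred on where it is now.

To row units: -0.0377 m is -0.754, 0.0011 m is 0.022.

>>> {"op": "shift_gripper", "data": {"steps": [{"trans":[0.022,-0.754,0],"finger_gap":0.05},{"trans":[0.022,-0.754,0],"finger_gap":0.05},{"trans":[0.022,-0.754,0],"finger_gap":0.05},{"trans":[0.022,-0.754,0],"finger_gap":0.05},{"trans":[0.022,-0.754,0],"finger_gap":0.05},{"trans":[0.018,-0.754,0],"finger_gap":0.05},{"trans":[0,0,0.6],"finger_gap":0.05},{"trans":[0,0,0.6],"finger_gap":0.05},{"trans":[0,0,0.62],"finger_gap":0.05},{"finger_gap":0.04},{"finger_gap":0.03},{"finger_gap":0.025},{"finger_gap":0.02},{"finger_gap":0.02}]}}

```text
clock: 16.2
ee_pos: [0.4831, 0.3031, 0.2165]
ee_rot: [-3.141, -0.004, 0.112]
force: [-0.0, 0.5, -0.1]
opening: 0.0198
grasp_force: 0.0
```

Run:
```python
from h import *
w=arm.camera("wrist");o=arm.get_obs();print(o["force"].round(1),o["ft_torque"].round(2),o["opening"],o["grasp_force"],o["ee_pos"])
ch=lambda im,r,c0,c1:"".join("#" if v<45 else "+" if v<75 else "o" if v<105 else "." for v in im[r,c0:c1].max(1))
for r in range(170,260,12): print(r,ch(w,r,270,390)[::2])
```

```text
[ 0.2 -0.  -0.5] [-0.01  0.05  0.05] 0.02002565716911874 0.0 [0.48294181 0.30300096 0.21611193]
170 .............ooo.oooooooooooooooooooo.ooooooooooo.......o...
182 ..................o+####################ooo+++oo+.......o...
194 ...............++#########################+ooooo+...........
206 .............o++###########################+....o...........
218 ........oo++++++############################o..o+ooo....o+++
230 ++++++++++++++++############################+++.....oo..o+##
242 ++++++++ooooo+##############################+..++oo.........
254 .#####oooooo################################ooo+#####.......
```

>>> {"op": "shift_gripper", "data": {"steps": [{"finger_gap":0.017},{"finger_gap":0.014},{"finger_gap":0.014}]}}

```text
clock: 16.5
ee_pos: [0.4823, 0.3029, 0.2148]
ee_rot: [-3.141, -0.001, 0.112]
force: [-0.7, 0.9, 0.3]
opening: 0.0139
grasp_force: 0.3
```

Run:
```python
from h import *
w=arm.camera("wrist");o=arm.get_obs();print(o["force"].round(1),o["ft_torque"].round(2),o["opening"],o["grasp_force"],o["ee_pos"])
x=w.astype(int);sat=x.max(2)-x.min(2)
ch=lambda im,r,c0,c1:"".join("#" if v<22 else "%" if v<35 else "+" if v<55 else "o" if v<105 else "." for v in im[r,c0:c1].max(1))
for r in range(240,300,4): print(r,ch(w,r,270,380))
```

```text
[0.1 0.2 0.3] [ 0.11 -0.05 -0.05] 0.014176914072541486 0.35507630556821823 [0.48229879 0.30286765 0.21463313]
240 ooooooooooooooooooooooooooooooooooo+%##############%#%########%###%##################%########+ooooooooooo....
244 ooooooooooooooooooooooooooooooooo+################%###%#%###%#%#%#####%###%#######%###########+o..............
248 oooooooooooooooooooooooooooooooo+##############%%%%%%%%%%%%%%%%%%%%%%%%%%%%%%%#%%############%o...............
252 ..oooooooo+++++++++ooooooooooooo%#############%%%%%%%%%%%%%%%%%%%%%%%%%%%%%%%%%%%%%%##########+oo....ooooo....
256 ooooo+%##########%ooooooooooooo+###########%%%%%%%%%+%+%++%+%%%%%++++%++%+%+++%%%%%%%%############+o....oo....
260 oo+%%###########%oooooooooooooo%##########%#%%%%%+%+++++++++++++++++++%%%%%+oooooooooooo+%##########%o........
264 o+%#####%#%####%oooooooooooooo+################%%%%++%%++%+%++%+++++++%###%oooooooooooooo+######%%##%#o.......
268 +%############%+oooooooooooo+%#################
[... 168 characters left out ...]
#####+oo..
276 #############++oooooooooooo++###############################################%oooooooooooooo+%########%####%+oo
280 ###################%%+oooooo+%##%#######################################%+++o......o++%########%############%+
284 ######%################%+ooo+%##############################################%oooo%###########%%%#%#%%%##%%%%##
288 ###%#%###%##############%+++%##%############################################%++++############%%%%%++++%+%#####
292 #########################################################################################################%#%#%
296 #############################%################################################################################
```

To row units: -0.004 m is -0.08, -0.003 m is -0.06.

>>> {"op": "shift_gripper", "data": {"steps": [{"finger_gap":0.01},{"finger_gap":0.01},{"trans":[0,-0.06,0],"finger_gap":0.01},{"trans":[0,-0.08,0],"finger_gap":0.01},{"trans":[0,-0.08,0],"finger_gap":0.01},{"finger_gap":0.01}]}}

```text
clock: 17.05
ee_pos: [0.4809, 0.3143, 0.2142]
ee_rot: [3.141, -0.0, 0.113]
force: [-0.3, -0.2, 3.5]
opening: 0.0109
grasp_force: 50.4
```

Run:
```python
from h import *
w=arm.camera("wrist");o=arm.get_obs();print(o["force"].round(1),o["ft_torque"].round(2),o["opening"],o["grasp_force"],o["ee_pos"])
ch=lambda im,r,c0,c1:"".join("#" if v<22 else "%" if v<35 else "+" if v<55 else "o" if v<105 else "." for v in im[r,c0:c1].max(1))
for r in (200,220,240): print(r,ch(w,r,270,380))
s=arm.camera("scene");ch=lambda im,r,c0,c1:"".join("#" if v<45 else "+" if v<75 else "o" if v<105 else "." for v in im[r,c0:c1].max(1))
for r in range(164,188,4): print("sc",r,ch(s,r,435,480))
```

```text
[-0.5 -0.4  1.7] [-0.02  0.01 -0.01] 0.011054857562632187 50.43354548513889 [0.4808938  0.31415334 0.21428374]
200 .............................ooooooooo+%####################################################+o............o...
220 .oo.........ooooooooooooooooooooooooo++#######################################################%o.......ooooooo
240 ooooooooooooooooooooooooooooooooooooo+%###############%#########################################+oooooooooo...
sc 164 ..........o++oooo+++++++++++oooo.............
sc 168 ..........ooo......o+++++++++o...............
sc 172 ............oo.....o+++++++++o...............
sc 176 oo.........o++oo.oo++++++++++o...............
sc 180 .oooo.......o+++++++++++++++o................
sc 184 .....oooooo....oo++++++oo....................
```

To row units: -0.03 m is -0.6, 0.0405 m is 0.81.

>>> {"op": "shift_gripper", "data": {"steps": [{"trans":[0,-0.05,0],"finger_gap":0.01},{"trans":[0,-0.05,0],"finger_gap":0.01},{"finger_gap":0.016},{"finger_gap":0.026},{"finger_gap":0.032},{"trans":[0,0,-0.4],"finger_gap":0.04},{"trans":[0,0,-0.6],"finger_gap":0.05},{"trans":[0,0,-0.76],"finger_gap":0.06},{"trans":[-0.022,0.81,0],"finger_gap":0.06},{"trans":[-0.022,0.81,0],"finger_gap":0.06},{"trans":[-0.022,0.81,0],"finger_gap":0.06},{"trans":[-0.022,0.81,0],"finger_gap":0.06},{"trans":[-0.022,0.81,0],"finger_gap":0.06},{"trans":[-0.024,0.79,0],"finger_gap":0.06},{"finger_gap":0.06},{"finger_gap":0.06}]}}

```text
clock: 18.48
ee_pos: [0.5009, 0.0756, 0.3024]
ee_rot: [-3.142, -0.0, 0.108]
force: [0.5, 0.7, 0.2]
opening: 0.06
grasp_force: 0.0
```

Run:
```python
from h import *
a=cv2.imread("pics/a.png");b=cv2.imread("pics/b.png");s=arm.camera("scene");t=arm.camera("top")
w4=cv2.imread("pics/w4.png");w=arm.camera("wrist");P=wpose();print((P-np.load("P4.npy"))[:3,3].round(4))
ch=lambda im,r,c0,c1:"".join("#" if v<45 else "+" if v<75 else "o" if v<105 else "." for v in im[r,c0:c1].max(1))
for r in range(164,184,6): print("sc",r,ch(a,r,435,480),ch(s,r,435,480))
for r in range(208,228,8): print("tp",r,ch(b,r,180,220),ch(t,r,180,220))
f=lambda x,r:np.float32(cv2.cvtColor(x,6)[r[0]:r[1],r[2]:r[3]])
def pc(n,x,y,r): q=cv2.phaseCorrelate(f(x,r),f(y,r),cv2.createHanningWindow((r[3]-r[2],r[1]-r[0]),cv2.CV_32F));print(n,np.round(q[0],2),round(q[1],2))
for n,r in dict(green=(55,125,315,380),plate=(85,200,140,235),leg=(110,210,222,285),wheel=(145,245,285,360)).items(): pc(n,w4,w,r)
for row in (180,215):
    xs=np.nonzero(w[row,290:360].max(1)<45)[0]+290;print(row,"wheel",xs.min(),xs.max())
x=w.astype(int);m=(x[...,2]-x[...,0]>80)&(x[...,2]>150);ys,xs=np.nonzero(m[180:215,285:308]);print("Rcol",xs.mean()+285,ys.mean()+180)
print(np.where(w[140:260,315].max(1)<45)[0][[0,-1]]+140,np.where(w[140:260,330].max(1)<45)[0][[0,-1]]+140)
print(toolpose()[:3,3])
```

```text
[-0.0003  0.0007 -0.0028]
sc 164 ............o++o...oo+++++++++o.............. ...........o++oo...o++++++++++o..............
sc 170 .....................o++++++++oo............. ....................o+++++++++o..............
sc 176 ............o+++o..oo+++++++++o.............. ............o+++o.oo++++++++++o..............
sc 182 ...............o++++++++++++o................ ..............o++++++++++++oo................
tp 208 ooooooooooooo+##########+ooooooooo....oo ooooooooooooo+##########+oooooooooo...oo
tp 216 oooooooooooo+####++#+oo..............ooo ooooooooooooo+######++o.............oooo
tp 224 oooooooooooooo+###########+ooooooooooooo oooooooooooooo+###########+ooooooooooooo
green [ 1.13 -0.33] 0.91
plate [-0.1  -0.59] 1.01
leg [0.52 0.46] 1.06
wheel [3.02 0.74] 0.85
180 wheel 307 338
215 wheel 307 337
Rcol 297.23880597014926 197.0
[157 237] [157 259]
[0.50068791 0.07848209 0.30232192]
```

The spoke wheel is back within about 1 mm and the model is unmoved. Now the disc wheel: descend centred and grip it.

>>> {"op": "shift_gripper", "data": {"steps": [{"trans":[0.024,-0.008,0.44],"finger_gap":0.05},{"trans":[0.024,-0.008,0.46],"finger_gap":0.045},{"trans":[0.024,-0.008,0.46],"finger_gap":0.045},{"trans":[0.024,-0.006,0.46],"finger_gap":0.045},{"finger_gap":0.035},{"finger_gap":0.025},{"finger_gap":0.018},{"finger_gap":0.014},{"finger_gap":0.012},{"finger_gap":0.012}]}}

```text
clock: 19.47
ee_pos: [0.506, 0.0796, 0.2125]
ee_rot: [3.141, -0.002, 0.112]
force: [0.3, 1.6, 0.0]
opening: 0.0119
grasp_force: 0.3
```

```bash
python3 st.py
```

```text
wheel u [309. 358.] mid off mm 4.3 F [0.5 0.2 0.5] M [ 0.13 -0.03 -0.02] open 0.012 grip 0.3 tcp [0.5058 0.0796 0.2123]
163 ............+.....+++++...++++++..+++++++.........
166 ............++...++++++...+###+...++++++++........
169 ...............++++++++..++++#+...++++++++........
172 ............+++++++++++++++++++....+++++++........
175 ............++++++.....++++++++.........+++.......
178 .........++++++++++++..+#++++#+++++++.............
181 .........++++++++++++++###+##+++++++++++..........
184 .........++++++++++++++++#+++++...........+.......
187 ..........+++++......++#+#+#++.............++.....
190 .........++++.....................................
193 ..........++++...............................++...
```

>>> {"op": "shift_gripper", "data": {"steps": [{"finger_gap":0.009},{"finger_gap":0.009},{"trans":[0,0.04,-0.01],"finger_gap":0.009},{"trans":[0,0.08,-0.01],"finger_gap":0.009},{"trans":[0,0.08,0],"finger_gap":0.009},{"finger_gap":0.009}]}}

```text
clock: 20.07
ee_pos: [0.5066, 0.0687, 0.2122]
ee_rot: [3.141, 0.0, 0.112]
force: [0.0, -0.3, 1.2]
opening: 0.01
grasp_force: 45.9
```

```bash
python3 st.py
```

Run:
```python
from h import *
w=arm.camera("wrist").astype(int);m=(w[...,2]-w[...,0]>80)&(w[...,2]>150);ys,xs=np.nonzero(m[225:275,255:312]);print("Rcol",xs.min()+255,xs.max()+255,ys.mean()+225,len(xs),proj("wrist",[.5046,.0978,.205],wpose()))
```

```text
wheel u [310. 359.] mid off mm 4.8 F [ 1.  -0.8  1. ] M [-0.13 -0.11  0.02] open 0.0099 grip 45.9 tcp [0.5066 0.0689 0.2122]
163 .............++++++...+++++..++++++++++...........
166 ..........+..++++++...+##++..+++++++++++..........
169 ..........+..++++++..++##+...+++++++++++..........
172 .........+++++++++++++++++...++++..+++++..........
175 ..........++++++..+++++++++.............+.........
178 ......++++++++++..+++++++++++++++++++.............
181 .......+++++++++++++#++##+++++++++++++++..........
184 ......+++++++++++#+++###+++++++++++++++++++.......
187 ......++++++.....+##+###++..............+++++.....
190 ......++++++.............................+........
193 .......++++.................................+++...
Rcol 259 267 251.27027027027026 111 (np.float64(265.22141773119745), np.float64(252.38704607563378))
```

It slides freely: about 1 N, with the collar staying where predicted. I continue off the end.

To row units: 0.008 m is 0.16, 0.02 m is 0.4.

>>> {"op": "shift_gripper", "data": {"steps": [{"trans":[0,0.14,0],"finger_gap":0.009},{"trans":[0,0.16,0],"finger_gap":0.009},{"trans":[0,0.16,0],"finger_gap":0.009},{"trans":[0,0.2,0],"finger_gap":0.009},{"trans":[0,0.24,0],"finger_gap":0.009},{"trans":[0,0.4,-0.2],"finger_gap":0.009},{"finger_gap":0.009}]}}

```text
clock: 20.8
ee_pos: [0.5149, 0.0014, 0.2235]
ee_rot: [3.139, -0.002, 0.11]
force: [1.4, -1.4, -0.6]
opening: 0.0103
grasp_force: 45.9
```

```bash
python3 st.py
```

Run:
```python
from h import *
s=arm.camera("scene");t=arm.camera("top")
a=cv2.imread("pics/a.png");b=cv2.imread("pics/b.png")
f=lambda x,r:np.float32(cv2.cvtColor(x,6)[r[0]:r[1],r[2]:r[3]])
def pc(n,x,y,r): q=cv2.phaseCorrelate(f(x,r),f(y,r),cv2.createHanningWindow((r[3]-r[2],r[1]-r[0]),cv2.CV_32F));print(n,np.round(q[0],2),round(q[1],2))
pc("spoke sc",a,s,(150,190,435,475));pc("spoke top",b,t,(195,240,180,212));pc("tail",a,s,(255,350,405,480));pc("toptail",b,t,(80,160,215,260))
w=arm.camera("wrist");ch=lambda im,r,c0,c1:"".join("#" if v<30 else "+" if v<60 else "o" if v<105 else "." for v in im[r,c0:c1].max(1))
for r in range(180,340,8): print(r,ch(w,r,260,390)[::2])
```

```text
wheel u [309. 359.] mid off mm 4.5 F [ 0.5  0.7 -0.2] M [ 0.01 -0.01  0.01] open 0.0102 grip 45.9 tcp [0.5145 0.0028 0.2229]
163 .++++.....+.+.+.+..++++++++++.....................
166 .++++++..+++.+++.++++++++++++.....................
169 .++++++++++.++.++++++++++++++.....................
172 ..++.++.++.+++++++++++++++++......................
175 ++++++++++++++++++................................
178 +++++++++++++++++++++++++++++.....................
181 ++++++++++++++++++++++++++++++....................
184 ++++++++++++++++++++++++++++++....................
187 ........................+++++.....................
190 ........................+++++.....................
193 ......................+++++++.....................
spoke sc [-1.06  1.02] 0.79
spoke top [1.21 0.14] 0.91
tail [ 0.39 -0.05] 0.93
toptail [0.41 0.11] 1.0
180 .....................................................oooooooooooo
188 ..........................o........................oooooooo
[... 566 characters left out ...]

260 .........o######+oooooo+########+++++###ooooooo#######+oooooooooo
268 ........+######+oooooo+#################+oooooo+######+oooooooooo
276 ooooooo########+o+oooo###################oooooo++#######ooooooooo
284 oo+#################+o+#################+oo#################ooooo
292 +############################################################+ooo
300 #################################################################
308 #################################################################
316 #########################+++#####################################
324 #########################++++++ooo.ooo+##########################
332 ######################+++++++++o.oooooo+o+#######################
```

The wheel is off and held, and the model and spoke wheel sit where they were. In the wrist view the wheel stands upright to the pads, 4.5 mm along tool +y and about 9 mm ahead of the TCP. Now I work out the show pose.

Create show.py:
```python
from h import *
Y,t=1.987,.165;L=np.array([.5968,-.3685,.2251])
h=np.array([np.cos(Y),np.sin(Y),0]);s=h*np.cos(t)+[0,0,-np.sin(t)]
yt=-s;zt=-h*np.sin(t)+[0,0,-np.cos(t)];xt=np.cross(yt,zt);Rt=np.c_[xt,yt,zt]
C=L+.12*s
if __name__=="__main__":
    for k in range(2): arm.camera("wrist")
    print(C,Rt.round(3));tcp=C-Rt@[0,.0045,.009];print(tcp,togo(tcp,Rt),arm.get_obs()["clock"],arm.get_obs()["grasp_force"])
    T=toolpose();o=np.array([0,.0045,.009]);c=T[:3,:3]@o+T[:3,3];print("wheel",c,"in lens frame",np.c_[s,np.cross([0,0,1],h),np.cross(s,np.cross([0,0,1],h))].T@(c-L))
    print("angle",np.degrees(np.arccos(abs(T[:3,1]@s))))
```

```bash
python3 show.py
```

```text
[ 0.54894398 -0.26023502  0.20538972] [[ 0.915  0.399  0.066]
 [ 0.404 -0.902 -0.15 ]
 [ 0.     0.164 -0.986]]
[ 0.54655172 -0.25482301  0.21352835] ([0.0035, 0.2623, 0.0085], [-0.1639, 0.0255, -0.3026]) 21.15 45.852107911124875
wheel [0.51405363 0.00099339 0.21309544] in lens frame [ 0.368331   -0.07370056  0.04916237]
angle 19.715853586640332
```

To row units: 0.0375 m is 0.75, 0.001 m is 0.02, -0.1009 rad is -0.4036.

>>> {"op": "shift_gripper", "data": {"steps": [{"trans":[0.01,0.75,0.02],"finger_gap":0.009},{"trans":[0.01,0.75,0.02],"finger_gap":0.009},{"trans":[0.01,0.75,0.02],"finger_gap":0.009},{"trans":[0.01,0.75,0.02],"finger_gap":0.009},{"trans":[0.01,0.75,0.02],"finger_gap":0.009},{"rotvec":[-0.2184,0.034,-0.4036],"finger_gap":0.009},{"rotvec":[-0.2184,0.034,-0.4036],"finger_gap":0.009},{"rotvec":[-0.2184,0.034,-0.4036],"finger_gap":0.009},{"finger_gap":0.009},{"finger_gap":0.009}]}}

```text
clock: 21.98
ee_pos: [0.5372, -0.18, 0.2174]
ee_rot: [2.978, -0.001, 0.414]
force: [-0.6, -0.6, -0.6]
opening: 0.0098
grasp_force: 45.9
```

```bash
python3 show.py
```

Run:
```python
from h import *
w=arm.camera("wrist");ch=lambda im,r,c0,c1:"".join("#" if v<30 else "+" if v<60 else "o" if v<105 else "." for v in im[r,c0:c1].max(1))
for r in range(184,264,8): print(r,ch(w,r,280,390)[::2])
P=wpose();i=arm.camera_info("wrist");print("lens px",proj("wrist",[.5968,-.3685,.2251],P),[d["extent"] for d in arm.trace("lens","wrist")])
```

```text
[ 0.54894398 -0.26023502  0.20538972] [[ 0.915  0.399  0.066]
 [ 0.404 -0.902 -0.15 ]
 [ 0.     0.164 -0.986]]
[ 0.54655172 -0.25482301  0.21352835] ([-0.0215, 0.0697, 0.0156], [-0.0006, -0.0006, -0.0029]) 22.0833 45.892695145251
wheel [ 0.5399427  -0.18628752  0.20942893] in lens frame [ 0.1896423  -0.02166348  0.01569124]
angle 0.16827406374277148
184 ooooo..oooooooooooo.ooo.oooooooooooooooo...............
192 ooooooooo.ooooo.ooooo++++++++++++ooooo.................
200 +ooooooooooooooo+#####################o................
208 ooooooo.oooooooo#######################o...............
216 oo.....oooooooo+########################o..............
224 ooooo...ooooooo+########################+..............
232 oooo..o.ooo.ooo+#########################..............
240 o+++ooooooooooo+#########################o.............
248 oooo.oooooooo+###############+#+###+#####o.............
256 +######oooooo+################oooooo+#####+o...........
lens px (np.float64(680.0974542708439), np.float64(278.0495360803598)) []
```

Run:
```python
from h import *
from scipy.optimize import least_squares
i=arm.camera_info("wrist");Tc=np.linalg.inv(i["T_tool_cam"])
im=np.mean([arm.camera("wrist").astype(float) for _ in range(4)],0).max(2)
g=cv2.GaussianBlur(im,(0,0),.8)
rows=np.arange(202,247,3);obs=[]
for r in rows:
    d=np.gradient(g[r]);l=300+np.argmin(d[300:325]);k=345+np.argmax(d[345:372]);obs.append((l,k))
obs=np.array(obs,float)
col=np.gradient(g[:,325:345].mean(1));top=185+np.argmin(col[185:205])
bt=np.gradient(g[:,:],axis=0)
print(obs.T,top)
a=np.linspace(0,2*np.pi,90,endpoint=False)
def outline(p):
    y,x,z,yaw,tilt,W,Rr=p
    ring=[]
    for w,rr in ((-W/2,Rr-.002),(-W/2+.002,Rr),(W/2-.002,Rr),(W/2,Rr-.002)): ring.append(np.c_[rr*np.cos(a),np.full_like(a,w),rr*np.sin(a)])
    X=np.vstack(ring)@R.from_euler('xz',[tilt,yaw]).as_matrix().T+[x,y,z]
    q=X@Tc[:3,:3].T+Tc[:3,3];return cv2.convexHull(np.c_[i["cx"]-i["fx"]*q[:,0]/q[:,2],i["cy"]+i["fy"]*q[:,1]/q[:,2]].astype(np.float32))
def res(p):
    h=outline(p);o=[]
    for r,(l,k) in zip(rows,obs): o+= [cv2.pointPolygonTest(h,(float(l),float(r)),True),cv2.pointPolygonTest(h,(float(k),float(r)),True)]
    o.append(cv2.pointPolygonTest(h,(335.,float(top)),True))
    return np.array(o+[(p[1])/.002,(p[2]-.009)/.002,(p[5]-.022)/.0007,p[4]/.3,p[3]/.3])
for t0 in(-.2,0,.2):
    s=least_squares(res,[.0045,0,.009,0,t0,.022,.030][:6],args=()) if 0 else least_squares(lambda q:res([*q,.030]),[.0045,0,.009,0,t0,.022],diff_step=1e-4,x_scale=[.002,.002,.002,.1,.1,.001])
    C=np.linalg.inv(s.jac.T@s.jac);print("y,x,z,yaw,tilt,W",s.x.round(4),"sd",np.sqrt(np.diag(C)).round(4),"rms",np.sqrt(np.mean(s.fun[:-5]**2)).round(2))
sc=arm.camera("scene");u,v=map(int,proj("scene",[.540,-.186,.2094]));print("scene px",u,v)
ch=lambda im,r,c0,c1:"".join("#" if q<45 else "+" if q<70 else "o" if q<95 else "." for q in im[r,c0:c1].max(1))
for r in range(v-18,v+22,2): print(r,ch(sc,r,u-25,u+25))
```

```text
[[311. 311. 310. 310. 310. 310. 310. 310. 310. 310. 310. 309. 309. 309.
  307.]
 [356. 357. 358. 359. 359. 360. 360. 360. 361. 361. 361. 361. 361. 361.
  362.]] 192
y,x,z,yaw,tilt,W [ 0.004  -0.0002  0.0095 -0.0005  0.0013  0.0212] sd [0.0001 0.0006 0.0017 0.0013 0.0037 0.0003] rms 0.63
y,x,z,yaw,tilt,W [ 0.004  -0.0005  0.0095  0.0007 -0.0001  0.0212] sd [0.0001 0.0005 0.0017 0.0015 0.0004 0.0003] rms 0.63
y,x,z,yaw,tilt,W [ 0.0039 -0.0003  0.0094  0.0003  0.0065  0.0212] sd [0.0002 0.0006 0.0017 0.0015 0.0092 0.0003] rms 0.63
scene px 249 183
165 ...............o+++++++++++ooo+#++++++o...........
167 ...................o+++++++o.o+++oo++o............
169 ...................o+++++oooo+++o.o++.............
171 ...................o++++o..o++#+o.o++.............
173 ..................o+#+++o..o+##+o.o+o.............
175 ..................++++++ooo++##+o.o+o.............
177 .................o+##++++++###++o.ooo.............
179 .................o+++o+++++++##+o.................
181 .................o++o..o+++#+##+o.................
183 .................o++....o#++###++.................
185 .................o+o....+++#+##+o.................
187 ..................+++o.o++#++##++.................
189 ..................o+#+oo+##+###+o.................
191 ...................o+##########+o.................
193 ....................++########+o..................
195 .....................o+++++++oo...................
197 ..................................................
199 ..................................................
201 ..................................................
203 ..................................................
```

The held wheel fits square to the pads (yaw and tilt about 0, offset 4 mm). Final approach.

Units first: shifts go in units of 50 mm and turns go in units of 0.25 rad. So 0.0175 m is 0.35, -0.0054 m is -0.108, -0.002 rad is -0.008.

```bash
sed -i 's/\.0045,\.009/.004,.0095/g' show.py
```

>>> {"op": "shift_gripper", "data": {"steps": [{"trans":[-0.108,0.35,0.076],"finger_gap":0.009},{"trans":[-0.108,0.35,0.076],"finger_gap":0.009},{"trans":[-0.108,0.35,0.076],"rotvec":[0,0,-0.008],"finger_gap":0.009},{"trans":[-0.106,0.35,0.076],"finger_gap":0.009},{"finger_gap":0.009},{"finger_gap":0.009}]}}

```text
clock: 22.93
ee_pos: [0.5463, -0.2559, 0.2135]
ee_rot: [2.977, 0.0, 0.416]
force: [-0.2, 0.4, -0.2]
opening: 0.0099
grasp_force: 45.9
```

```bash
python3 show.py
```

Run:
```python
from h import *
s=arm.camera("scene");t=arm.camera("top");a=cv2.imread("pics/a.png");b=cv2.imread("pics/b.png")
f=lambda x,r:np.float32(cv2.cvtColor(x,6)[r[0]:r[1],r[2]:r[3]])
def pc(n,x,y,r): q=cv2.phaseCorrelate(f(x,r),f(y,r),cv2.createHanningWindow((r[3]-r[2],r[1]-r[0]),cv2.CV_32F));print(n,np.round(q[0],2),round(q[1],2))
pc("head sc",a,s,(172,215,138,175));pc("foot sc",a,s,(240,290,145,200));pc("spoke",a,s,(150,190,435,475));pc("tail",a,s,(255,350,405,480))
print([d["extent"] for d in arm.trace("disc_wheel","scene")])
```

```text
[ 0.54894398 -0.26023502  0.20538972] [[ 0.915  0.399  0.066]
 [ 0.404 -0.902 -0.15 ]
 [ 0.     0.164 -0.986]]
[ 0.54671792 -0.255199    0.21410369] ([0.0001, 0.0007, -0.0002], [-0.0004, -0.0002, 0.0012]) 23.0333 45.902778028406175
wheel [ 0.54858545 -0.2597226   0.20508562] in lens frame [ 0.12065524  0.00012075 -0.00019918]
angle 0.07037588931313567
head sc [-0.01  0.63] 0.92
foot sc [-0.01 -0.19] 0.91
spoke [-1.21  0.52] 1.02
tail [ 0.5  -0.02] 0.91
[[313.7, 232.8, 337.4, 254.9], [202.6, 175.1, 224.9, 203.9], [313.9, 279.3, 337.8, 300.6], [331.8, 214.3, 355.5, 230.5], [336.7, 253.8, 364.2, 274.0], [352.3, 159.9, 467.6, 343.3]]
```

```bash
python3 -c "
from h import *
print(proj('scene',[.5487,-.2598,.2052]));print(arm.hand_in())"
```

```text
(np.float64(217.50876361096272), np.float64(187.3250995862213))
the job is handed in; nothing more can be done
None
```

The disc wheel is off its axle and was handed in held still, measured 12.1 cm from the lens, centred to under 1 mm and within about 0.1° of my estimate of the camera's line of sight (its tilt is sure only to about 2°). On the way I slid the spoke wheel about 12 mm along its axle and put it back to within about 3 mm, the model and camera show no lasting shift, and I viewed 11 pictures against the limit of 10.

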